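Press a filter cassette onto the tester's sprung nozzle

ROBOT

A 7-joint arm with a two-finger parallel gripper is mounted at the origin on the work surface. World frame = base frame: x ahead of the robot, y to its left, z up, the work surface at z = 0. Lengths are in m, angles in degrees, forces in N, time in s.
With the tool pointing down it reaches from about 0.35 to 0.9 m from the base axis. Payload 7.2 kg.
Tool frame: the origin (TCP) lies on the mounting face of the last link; the fingertips stand 182 mm ahead of it and the grasp point (between the pads) lies 163 mm ahead of it (manip.tcp_to_tips is the distance from the TCP to the fingertips, in m); z points along the fingers, x is the direction in which the jaws open and shut, and the axes are right-handed (so a half turn about z gives the same grasp; the last joint's range is limited). The gripper opens to 88 mm and grips with 3 to 60 N. Pads are 20 mm wide; open, the fingers measure 115 mm over their backs; the gripper's body (75 mm by 178 mm) begins 61 mm behind the grasp point.
Start: joints at [70.462, 23.554, -0.728, 91.456, 0.321, 64.991, -4.71], TCP at [0.168, -0.602, 0.405] pointing down, gripper open.
Joint ranges: [-169.25, 169.25], [-16.82, 113.86], [-84.01, 82.57], [7.8, 145.47], [-59.2, 239.2], [7.22, 106.19], [-163.78, 163.78]. Speed limits (degrees/s): [136.94, 136.94, 172.46, 172.46, 180, 180, 180].

INTERFACE

Orientations are given as a 3x3 rotation matrix whose columns are the frame's x, y, z axes.
In Python, from bench import manip, imaging, job, recognise, silhouettes gives the robot as it stands.
- The arm moves only by the tool move_arm, never from a script. Its argument "deltas" is a list that holds one entry, the list of rows, each a list of 7 numbers: the shift along the world's x, y, z in cm, then the turn, a rotation vector about the world's x, y, z in rad, then the finger opening in cm, from 0 to 8.78. In form: [[[dx, dy, dz, rx, ry, rz, claw], ...]]. A call has 1 to 5 rows; each row shifts and turns the commanded pose from where the row before left it; what a row does not reach is not made up. A row lasts 1/12 s, in which the tool goes at most 41.7 mm and 7.16 degrees, less where a joint would pass 70% of its speed; a pose out of reach is approached as far as the arm can. A call is refused whole if a number of a shift passes 4.17 or a number of a turn 0.125, either way. A call with a gripper value outside its range is refused whole. The fingers move at their own pace and stop on an object; "squeeze" is the grip in N (left out, the last holds). Time passes only in rows, so rows that do not move let the fingers close. It gives the time, the measured TCP pose, the force and the opening at its end, in the units of the state.
- manip.get_obs(): the state, without advancing time (a new reading comes with each control period).
- imaging.snapshot(name): name is "scene" or "top"; returns a dict with "frame" (480x640x3 uint8, red, green, blue), "camera_matrix" (3x3 intrinsics, pixels), "rvec" (rotation vector, rad) and "tvec" (3), from world to camera coordinates, as OpenCV has them. Camera axes: x right, y down, z forward; pixel columns grow to the right and rows downward; lengths in m; the calibration is good to about 2 mm. A picture is of the moment at which its call begins. There is no depth.
- job.sign_off(): hands the job in, once; it reports no verdict.
Trained networks look in a picture, given as the dict that the camera call returned (one of the last four; its "shot" number tells which), for a name from the list of things; names that differ only in an ending like _2 or _b are one class to them, and where a whole thing is asked for, a point or a joint stands for the part that bears it (a point fixed in the world has none). Each returns a list of dicts, best first, with "conf" (0 to 1); they miss things now and then, are a little off and sometimes report something else, mostly with a low value. They report only what shows in the picture. A call takes as long as a camera call. They do not tell look-alikes from the thing itself.
- recognise(picture, name): "box" ([left, top, width, height] in pixels, round what is visible of it).
- silhouettes(picture, name): "pixels" (480x640 bool, what is visible of it) and "box" ([left, top, width, height] in pixels, round what is visible of it).
The state is a dict: "time_s": time; "joint_pos": joint angles; "qvel": joint speeds; "joint_torque": joint torques, N m; "position": TCP position; "eef_rot": TCP orientation; "ft_force": force on the tool from outside, world axes, zero at the start; "moment": the same for the moment, N m; "opening": opening from 0.0 (shut) to 1.0 (fully open).
Only numpy, scipy, OpenCV 4.12 (cv2) and the standard library are available. Lean on these libraries where they do the work, as an engineer would, in place of code of your own. Each camera call takes 0.05 s, during which the arm holds its last target.

TASK

Take the larger of the two filter cassettes out of the rack and lean it in the tester's sloped cradle, lower edge on the ledge and its face flat on the backrest, clear of the sprung nozzle, and let go of it. Then slide it along the ledge against the nozzle until its side meets the stop block, and keep it pressed there, firmly but without forcing it: the job finishes while you are holding it against the spring. Leave the smaller cassette, the bottles and the other things on the bench where they are.

Things in the scene. Friction and masses are not known exactly. Their poses are not given: they have to be found in the camera images.
- cassette: the larger filter cassette: a flat white plastic slab 130 mm wide (its y), 16 mm thick (its x) and 120 mm tall (its z), about 0.28 kg; origin at the centre of its underside. It starts upright on edge in one of the rack's two slots; its two faces, and its two sides, are alike, so either face may lie on the backrest
- small_cassette: the smaller filter cassette, which stays in the rack's other slot: white slab 80 mm wide (y), 16 mm thick (x), 80 mm tall (z); origin at the centre of its underside. Which slot holds which cassette varies
- rack: fixed grey rack, base 150 x 150 mm and 8 mm thick, origin at the centre of its underside; two parallel slots along its y at x = -37.5 and +37.5 mm, each 18 mm wide between low fingers that stand up to 30 mm above the bench; a cassette stands on the base, 8 mm above the bench, and lifts straight out
- tester: fixed integrity tester on a base plate 160 mm (its x) by 325 mm (y, from -125 to +200), 12 mm thick; origin on the bench. At its +y end stands a white housing 130 x 85 mm, 140 mm tall (y from 112 to 198 mm). It carries the cradle and the stop block
- cradle: sloped cradle, slippery grey plastic. Origin in the corner of ledge and backrest, 34 mm above the bench. z runs up the backrest, leaning 20 degrees back to the tester's -x; x is the way the backrest faces; y runs level along the ledge to the nozzle. Backrest: plane x = 0, y -50 to 50 mm, z 0 to 65 mm, 8 mm thick. Ledge: plane z = 0, square to the backrest, x -8 to 34 mm, y -120 to 65 mm
- lean_place (a point): a good place for the foot (origin) of the cassette when leaned: on the ledge, 8 mm (half its thickness) off the backrest, at cradle y = -32 mm, 18 mm clear of the nozzle; axes as the cradle's. A slab set down here with its z along the cradle's z slips into the corner by its own weight; its upper 55 mm and its side away from the nozzle stand free
- seat (a point): where the foot (origin) of the cassette is when its side meets the stop block: 32 mm further along the cradle's y than lean_place, at cradle x = 8, y = 0, z = 0 mm; axes as the cradle's. Pushing the free side along +y slides the cassette there, against under 1 N of friction (up to 3 N if the push also bears on ledge or backrest) and then the spring
- stop_block: fixed dark steel stop block at the +y end of the cradle, with the same axes; 40 mm (x) by 40 mm (y) by 90 mm (z); its origin is the centre of its face towards the cassette, which is 65 mm along the cradle's y from the cradle's origin, at cradle x = 8 mm, z = 45 mm
- nozzle_tip (a point): centre of the round rubber tip (18 mm across) of the sprung nozzle, which sticks out 14 mm from the stop block's face towards the cassette, 45 mm up the cradle's z, in line with the middle of the leaning cassette's thickness
- nozzle (a joint): how far the nozzle is pushed into the stop block along the cradle's +y, m: 0 free, 0.014 when the cassette's side is at the stop block. The spring starts at about 2 N and pushes back with about 8.5 N at 0.014 (450 N/m); it pushes the cassette back out as soon as it is let go
- bottle_a: amber bottle, 92 mm across, 215 mm tall; origin at the centre of its underside; bystander
- bottle_b: amber bottle, 92 mm across, 215 mm tall; origin at the centre of its underside; bystander
- bottle_c: smaller amber bottle, 68 mm across, 150 mm tall; origin at the centre of its underside; bystander
- beaker: glass beaker, 80 mm across, 100 mm tall; origin at the centre of its underside; bystander
- jar: white jar, 56 mm across, 60 mm tall; origin at the centre of its underside; bystander
- dish: closed flat glass dish, 80 mm across, 20 mm tall; origin at the centre of its underside; bystander
- weight: steel check weight, 36 mm across, 48 mm tall; origin at the centre of its underside; bystander
Not all that is in view belongs to the job. What is shaped like the cassette but blue or turquoise is not meant.

How it is judged:
By the outcome, as a careful person would: the job done as asked, in the order asked, and still so for the second after the job is handed in, while the arm keeps its last pose, push and grip.
It also fails if it takes over 64 s, if anything falls off the work surface, if the arm or the gripper's body presses on something with over 40 N, if the wrist force passes 120 N, or if a joint passes its speed limit or range.

## Working session

There is one attempt and no reset: what is moved stays moved. The work goes in short steps, Python scripts to look and compute and a tool call to move; the robot and the scene stay as the last step left them, time stands still between calls to the robot, and variables do not carry over. Pictures are saved under pics/ and viewed, and the job is handed in when it is done.

Besides the shell and the picture viewer there is one more tool, called after "Call:" as name(argument=value, ...) on one line, values as JSON. move_arm: Moves the arm, as the interface text tells. Its arguments: {"type":"object","properties":{"deltas":{"type":"array"},"squeeze":{"type":"number"}},"required":["deltas"]}

```bash
ls; mkdir -p pics; python3 - <<'E'
from bench import manip, imaging, job, recognise, silhouettes
import cv2,pickle,numpy as np
o=manip.get_obs(); print({k:np.round(v,3).tolist() for k,v in o.items()})
print(manip.tcp_to_tips)
for n in ["scene","top"]:
    s=imaging.snapshot(n); cv2.imwrite(f"pics/{n}0.png",s["frame"][:,:,::-1]); pickle.dump(s,open(f"{n}0.pkl","wb"))
    print(n,s["camera_matrix"].tolist(),s["rvec"],s["tvec"])
    for t in ["cassette","small_cassette","rack","tester","cradle","stop_block"]:
        for r in recognise(s,t)[:4]: print(t,r)
E
```

```text
pics
{'time_s': 0.0, 'joint_pos': [70.463, 23.6, -0.729, 91.503, 0.322, 64.991, -4.709], 'qvel': [-0.089, 0.018, -0.018, 0.17, -0.078, 0.063, 0.058], 'joint_torque': [0.0, -58.796, 0.642, -29.108, -0.054, 0.018, 0.0], 'position': [0.168, -0.602, 0.404], 'eef_rot': [[0.269, -0.963, -0.001], [-0.963, -0.269, 0.002], [-0.002, 0.0, -1.0]], 'ft_force': [0.714, -0.917, 0.0], 'moment': [0.031, 0.07, 0.03], 'opening': 1.001}
0.182
scene [[450.33485903846525, 0.0, 312.19255595848676], [0.0, 450.33485903846525, 237.0103843559651], [0.0, 0.0, 1.0]] [ 1.89561649  1.53194615 -0.65217451] [-0.11066761 -0.34322671  1.68742171]
cassette {'box': [171.2, 225.9, 58.4, 50.6], 'conf': 0.92}
cassette {'box': [188.6, 190.4, 49.7, 30.8], 'conf': 0.91}
cassette {'box': [145.3, 186.6, 22.3, 55.8], 'conf': 0.69}
rack {'box': [177.4, 255.5, 69.6, 51.9], 'conf': 0.89}
rack {'box': [344.1, 292.6, 32.3, 26.4], 'conf': 0.19}
tester {'box': [289.5, 181.4, 119.2, 96.8], 'conf': 0.91}
cradle {'box': [299.6, 199.1, 73.5, 57.8], 'conf': 0.92}
stop_block {'box': [359.1, 198.4, 19.1, 35.7], 'conf': 0.7}
stop_block {'box': [300.5, 200.7, 75.0, 56.2], 'conf': 0.67}
top [[439.4710999155767, 0.0, 327.9302398112202], [0.0, 439.4710999155767, 240.42328027144447], [0.0, 0.0, 1.0]] [ 2.15876751 -2.16706344  0.09076518] [0.01431788 0.59682391 1.31402723]
cassette {'box': [403.9, 308.1, 48.6, 12.8], 'conf': 0.67}
cassette {'box': [466.5, 292.8, 31.1, 49.8], 'conf': 0.56}
cassette {'box': [414.2, 243.2, 47.9, 19.8], 'conf': 0.51}
small_cassette {'box': [412.6, 225.3, 34.4, 13.0], 'conf': 0.6}
rack {'box': [399.6, 213.8, 60.8, 61.0], 'conf': 0.61}
tester {'box': [234.7, 219.7, 123.2, 72.5], 'conf': 0.94}
cradle {'box': [272.9, 232.2, 75.9, 37.4], 'conf': 0.68}
cradle {'box': [351.4, 194.9, 7.7, 8.1], 'conf': 0.5}
stop_block {'box': [272.1, 250.4, 17.3, 23.8], 'conf': 0.79}
```

View pics/scene0.png

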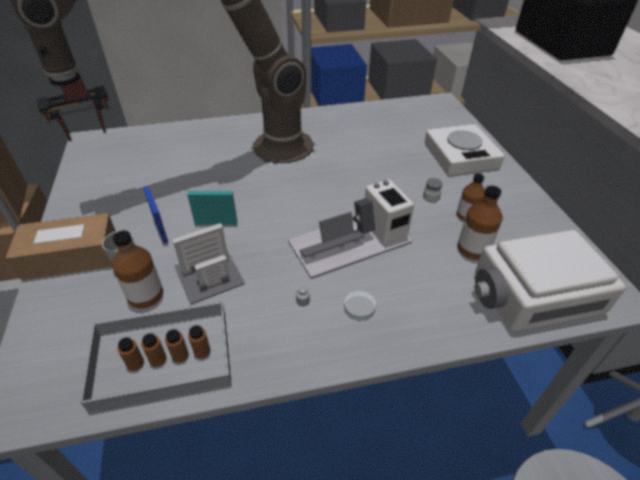

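View pics/top0.png

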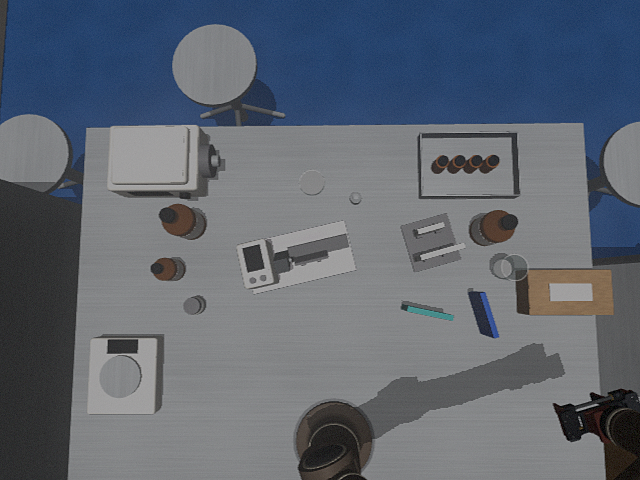

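```bash
python3 - <<'E'
import cv2,pickle
a=pickle.load(open("top0.pkl","rb"))["frame"][:,:,::-1]; 
cv2.imwrite("pics/topc.png",cv2.resize(a[185:345,380:520],None,fx=5,fy=3.75*5/5 if 0 else 3.75,interpolation=cv2.INTER_CUBIC) if 0 else cv2.resize(a[200:320,380:520],None,fx=5,fy=5,interpolation=cv2.INTER_CUBIC))
cv2.imwrite("pics/topt.png",cv2.resize(a[200:310,225:370],None,fx=5,fy=5,interpolation=cv2.INTER_CUBIC))
b=pickle.load(open("scene0.pkl","rb"))["frame"][:,:,::-1]
cv2.imwrite("pics/scc.png",cv2.resize(b[180:315,130:260],None,fx=4.4,fy=4.4,interpolation=cv2.INTER_CUBIC))
cv2.imwrite("pics/sct.png",cv2.resize(b[170:290,280:420],None,fx=5,fy=5,interpolation=cv2.INTER_CUBIC))
E
```

```text
(no output)
```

View pics/topc.png

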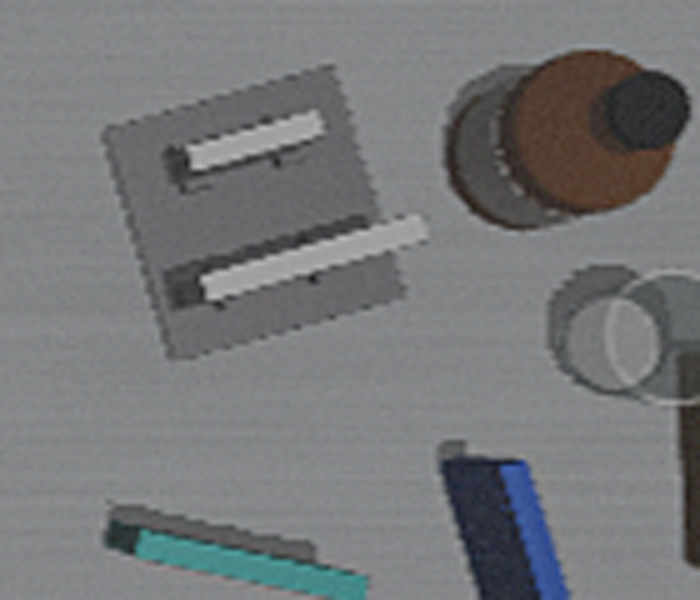

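View pics/topt.png

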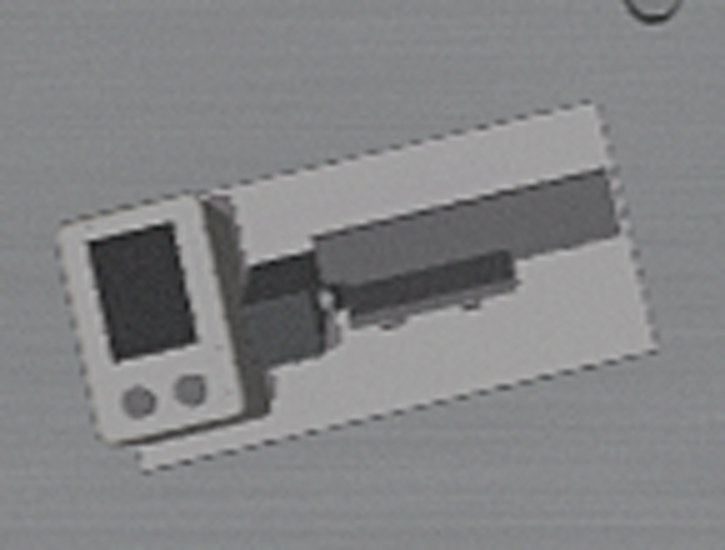

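View pics/scc.png

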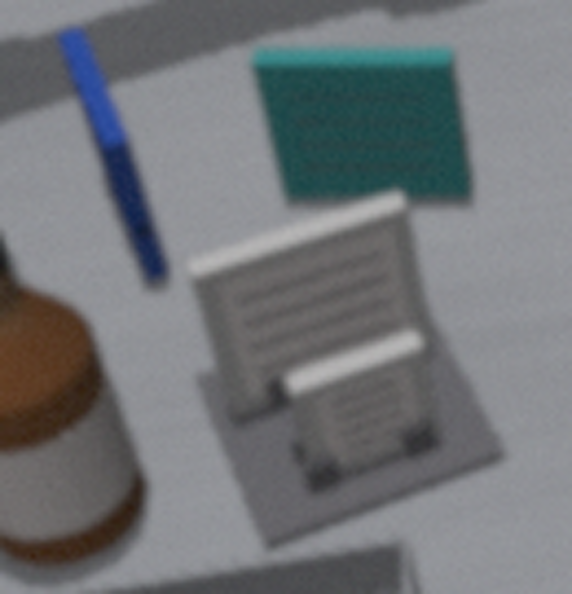

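View pics/sct.png

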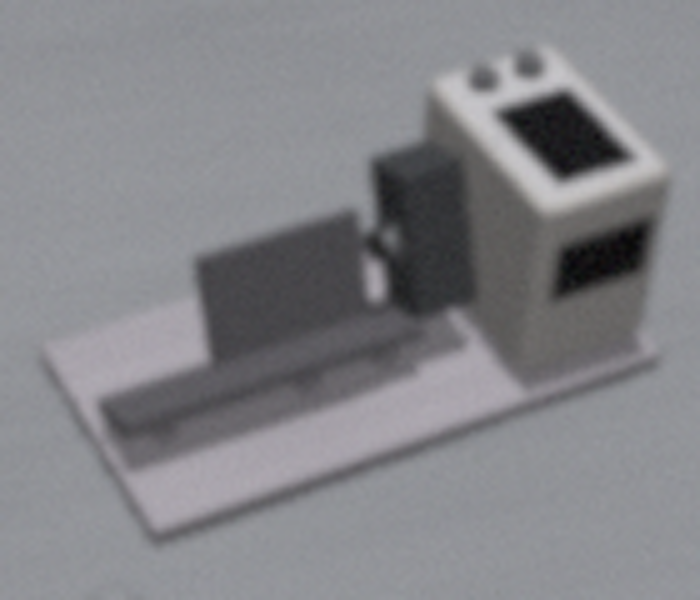

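The larger white slab at top (442,250) and scene (200,250) is the cassette. The small white slab at top (430,229) is the small cassette. The teal (427,312) and blue (483,314) slabs are decoys, and the crop confirms the choice. Next I'll zoom in to pick corners.

```bash
python3 - <<'E'
import cv2,pickle
def crop(n,x0,y0,w,h,f,out):
    a=pickle.load(open(n+"0.pkl","rb"))["frame"][:,:,::-1][y0:y0+h,x0:x0+w]
    b=cv2.convertScaleAbs(cv2.resize(a,None,fx=f,fy=f,interpolation=cv2.INTER_CUBIC),alpha=1.5,beta=-40)
    for i in range(0,w,10):
        cv2.putText(b,str(x0+i),(i*f,10),0,.35,(0,255,255),1); cv2.line(b,(int((i+.5)*f),12),(int((i+.5)*f),18),(0,255,255),1)
    for i in range(0,h,10):
        cv2.putText(b,str(y0+i),(0,int((i+.5)*f)+4),0,.35,(0,255,255),1); cv2.line(b,(26,int((i+.5)*f)),(32,int((i+.5)*f)),(0,255,255),1)
    cv2.imwrite("pics/"+out,b)
crop("top",275,215,85,62,9,"z1.png")
crop("scene",283,190,100,75,8,"z2.png")
crop("scene",165,218,85,70,8,"z3.png")
E
```

```text
(no output)
```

View pics/z1.png

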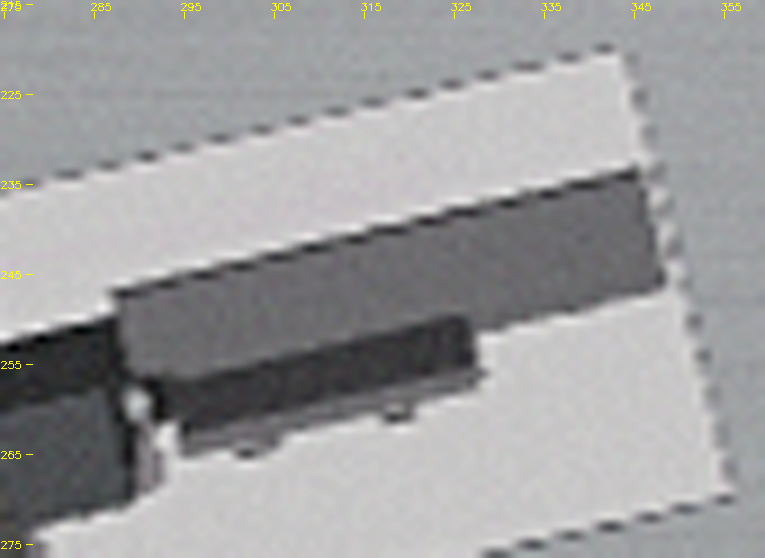

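View pics/z2.png

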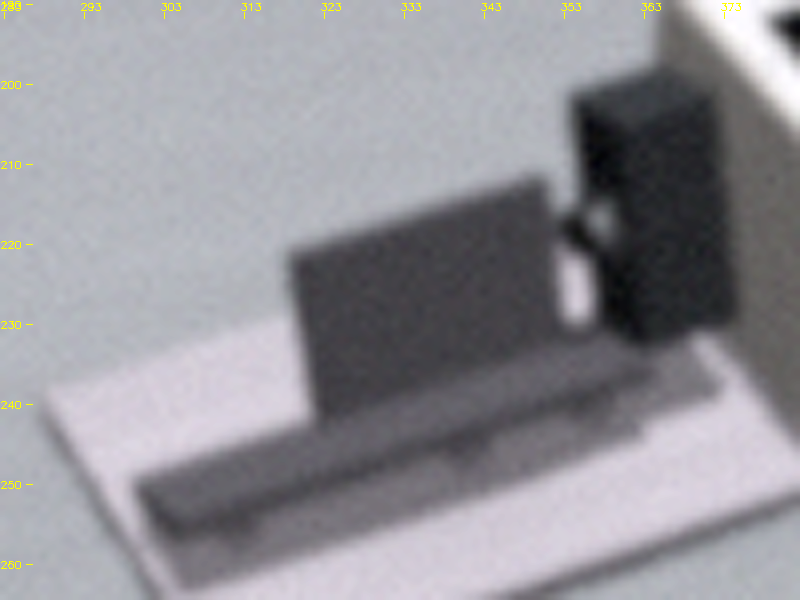

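View pics/z3.png

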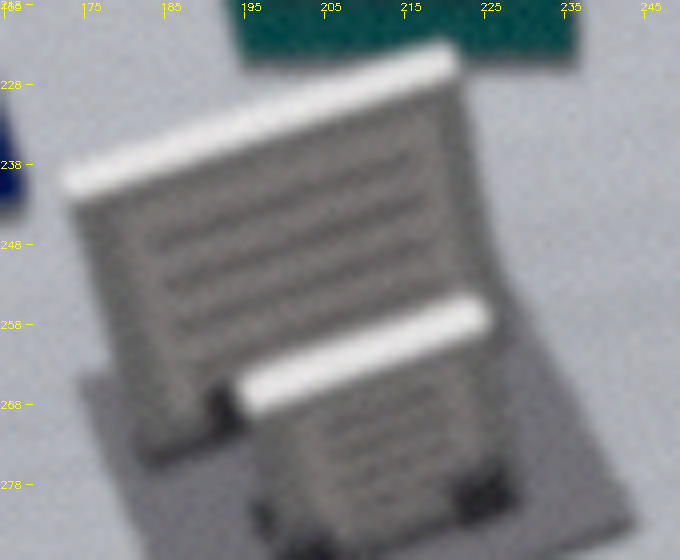

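```bash
cat > fit.py <<'E'
import numpy as np,cv2,pickle
from scipy.optimize import least_squares
cam={n:pickle.load(open(n+"0.pkl","rb")) for n in ["scene","top"]}
def proj(n,P):
    s=cam[n]; return cv2.projectPoints(np.array(P,float).reshape(-1,3),np.array(s["rvec"]),np.array(s["tvec"]),np.array(s["camera_matrix"]),None)[0].reshape(-1,2)
c,s_=np.cos(np.radians(20)),np.sin(np.radians(20))
def cr(p): # cradle->tester (mm)
    x,y,z=p; return np.array([x*c-z*s_,y,34+x*s_+z*c])
def W(p,X,Y,a):
    p=np.array(p,float)/1000; return np.array([X+p[0]*np.cos(a)-p[1]*np.sin(a),Y+p[0]*np.sin(a)+p[1]*np.cos(a),p[2]])
if __name__=="__main__":
    for n in cam:
        R=cv2.Rodrigues(np.array(cam[n]["rvec"]))[0]; print(n,"campos",-R.T@np.array(cam[n]["tvec"]))
    T=[("top",(80,-125,12),343.6,219.8),("top",(-80,-125,12),356.2,269.5),("top",(-80,200,12),254,294),
       ("scene",(-80,-125,12),288.1,238.9),("scene",(80,-125,12),311.2,274),("scene",(80,200,12),410.6,239.6)]
    z1=lambda u,v:(275+u/9-.5,215+v/9-.5); z2=lambda u,v:(283+u/8-.5,190+v/8-.5)
    C=[("top",(34,65,0),*z1(112,290)),("top",(34,-120,0),*z1(638,168)),("top",(-8,-120,0),*z1(665,285)),("top",(0,-50,0),*z1(470,315)),("top",(0,-50,65),*z1(475,370)),("top",(0,50,65),*z1(180,435)),
       ("scene",(-8,-120,0),*z2(135,487)),("scene",(34,-120,0),*z2(165,525)),("scene",(0,-50,0),*z2(318,418)),("scene",(-4,-50,65),*z2(290,248)),("scene",(-4,50,65),*z2(548,178))]
    def rT(q):
        return np.concatenate([proj(n,W(p,*q[:3]))[0]-(u,v) for n,p,u,v in T]+[proj(n,W(cr(p)+[q[3],q[4],q[5]],*q[:3]))[0]-(u,v) for n,p,u,v in C])
    r=least_squares(rT,[.5,.1,.24,0,0,0],loss="soft_l1",x_scale=[.1,.1,.1,10,10,10]); print("tester",r.x,np.degrees(r.x[2]));print(rT(r.x).reshape(-1,2).round(1).tolist())
    Rk=[("top",(75,75,8),400.6-.4,226-.4),("top",(75,-75,8),446.2,212.8),("top",(-75,-75,8),460.6,259),("top",(-75,75,8),414.6,271.6),
        ("scene",(-75,-75,8),174.5,264.75),("scene",(75,75,8),243.9,282.5),("scene",(75,-75,8),190.5,303.7)]
    rR=lambda q:np.concatenate([proj(n,W(np.add(p,(0,0,q[3])),*q[:3]))[0]-(u,v) for n,p,u,v in Rk])
    r=least_squares(rR,[.55,-.28,.25,0],x_scale=[.1,.1,.1,10]); print("rack",r.x,np.degrees(r.x[2]));print(rR(r.x).reshape(-1,2).round(1).tolist()); q=r.x
    z3=lambda u,v:(165+u/8-.5,218+v/8-.5)
    K=[("top",(8,65,128),419.6,255.2),("top",(8,-65,128),463.8,242.2),("top",(-8,-65,128),465.4,247.6),("top",(-8,65,128),421,260),
       ("scene",(-8,-65,128),*z3(62,177)),("scene",(8,-65,128),*z3(78,198)),("scene",(-8,65,128),*z3(447,40)),("scene",(8,65,128),*z3(460,65))]
    rK=lambda q:np.concatenate([proj(n,W(np.add(p,(0,0,q[3])),*q[:3]))[0]-(u,v) for n,p,u,v in K])
    r=least_squares(rK,[.5,-.28,.25,0],x_scale=[.1,.1,.1,10]); print("cass",r.x,np.degrees(r.x[2]));print(rK(r.x).reshape(-1,2).round(1).tolist())
    print("slot-37.5",W((-37.5,0,8),*q[:3]))
E
python3 fit.py
```

```text
scene campos [ 1.44476091 -0.19635566  0.922797  ]
top campos [ 0.46333766 -0.00871066  1.36686272]
tester [ 0.55744115  0.06722559  0.23177416  1.12029569  0.0663264  -0.40209533] 13.279681347447642
[[-0.2, -0.3], [-0.5, 0.0], [-1.2, 0.3], [-1.8, -0.7], [-1.5, 1.7], [0.5, -0.2], [-0.8, 0.7], [0.3, -0.0], [0.2, 0.0], [-1.0, -0.4], [-0.3, -0.8], [-1.0, 0.1], [-1.3, -1.0], [0.8, -0.1], [-0.3, 1.0], [-0.7, 0.9], [-1.1, -0.5]]
rack [ 0.59257135 -0.30295601  0.27452606 -3.16332998] 15.729184346737147
[[-0.8, 0.1], [-0.7, -0.2], [-0.5, -0.3], [-1.1, 0.5], [-1.4, 0.3], [0.2, -0.1], [-1.5, -0.2]]
cass [ 0.55520643 -0.31008262  0.28519403 -2.33390544] 16.340414125307852
[[-0.9, -0.1], [-1.1, -0.2], [-0.9, -0.2], [-0.5, 0.5], [-1.0, -0.9], [-1.3, 0.4], [-0.6, -0.1], [-0.1, 0.4]]
slot-37.5 [ 0.55647559 -0.31312192  0.008     ]
```

Call:
move_arm(deltas=[[[0, 0, 3, 0, 0, 0.1, 5], [1.5, 1.0, 3, 0, 0, 0.1, 5], [2.5, 1.9, 0, 0, 0, 0.1, 5], [2.6, 2.0, 0, 0, 0, 0.1, 5], [2.6, 2.0, 0, 0, 0, 0.1, 5]]], squeeze=20)

```text
time_s: 1.12
position: [0.261, -0.5322, 0.4654]
eef_rot: [[0.701, -0.713, 0.001], [-0.713, -0.701, -0.001], [0.001, 0.0, -1.0]]
ft_force: [1.1, -0.3, 0.1]
opening: 0.662
```

Call:
move_arm(deltas=[[[2.6, 2.0, 0, 0, 0, 0.1, 5], [2.6, 2.0, 0, 0, 0, 0.1, 5], [2.6, 2.0, 0, 0, 0, 0.1, 5], [2.6, 2.0, 0, 0, 0, 0.1, 5], [2.6, 2.0, 0, 0, 0, 0.1, 5]]])

```text
time_s: 1.53
position: [0.3914, -0.4317, 0.4649]
eef_rot: [[0.957, -0.289, 0.0], [-0.289, -0.957, -0.0], [0.0, 0.0, -1.0]]
ft_force: [-0.0, 0.1, -0.3]
opening: 0.567
```

Call:
move_arm(deltas=[[[2.6, 2.0, 0, 0, 0, 0.1, 5], [2.6, 2.0, 0, 0, 0, 0.1, 5], [2.6, 2.0, 0, 0, 0, 0.1, 5], [2.6, 2.0, -2, 0, 0, 0.1, 5], [0, 0, -2, 0, 0, 0.1, 5]]])

```text
time_s: 1.95
position: [0.4997, -0.347, 0.4256]
eef_rot: [[0.977, 0.214, 0.006], [0.214, -0.977, 0.001], [0.006, -0.0, -1.0]]
ft_force: [-0.3, 0.6, 0.1]
opening: 0.565
```

Call:
move_arm(deltas=[[[2.8, 1.8, 0, 0, 0, 0.063, 5], [2.8, 1.8, -2.5, 0, 0, 0, 5], [0, 0, 0, 0, 0, 0, 5], [0, 0, 0, 0, 0, 0, 5]]])

```text
time_s: 2.28
position: [0.5515, -0.315, 0.3979]
eef_rot: [[0.964, 0.265, -0.002], [0.265, -0.964, 0.002], [-0.001, -0.003, -1.0]]
ft_force: [-0.1, 0.6, -0.8]
opening: 0.572
```

```bash
cat > look.py <<'E'
import sys,cv2,pickle,numpy as np
from bench import manip, imaging
n,x0,y0,w,h,f,out=sys.argv[1],*map(int,sys.argv[2:7]),sys.argv[7]
s=imaging.snapshot(n); pickle.dump(s,open("last_"+n+".pkl","wb"))
b=cv2.resize(s["frame"][y0:y0+h,x0:x0+w,::-1],None,fx=f,fy=f,interpolation=cv2.INTER_CUBIC)
b=cv2.convertScaleAbs(b,alpha=1.5,beta=-40)
cv2.imwrite("pics/"+out,b)
o=manip.get_obs(); print(o["time_s"],np.round(o["position"],4),np.round(o["eef_rot"],3).tolist(),np.round(o["joint_pos"],1),np.round(o["ft_force"],1))
E
python3 look.py top 370 170 150 115 5 a1.png; python3 look.py scene 130 120 150 180 3 a2.png
```

```text
2.3333 [ 0.5506 -0.3165  0.3989] [[0.965, 0.263, -0.001], [0.263, -0.965, 0.001], [-0.001, -0.001, -1.0]] [ 43.7  27.2 -26.   89.   12.6  66.8  30.5] [-0.6 -0.3  0.2]
2.3833 [ 0.5501 -0.3175  0.3997] [[0.965, 0.261, -0.0], [0.261, -0.965, -0.0], [-0.001, 0.0, -1.0]] [ 43.8  27.2 -26.   88.9  12.6  66.8  30.5] [ 0.1  0.1 -0.5]
```

View pics/a1.png

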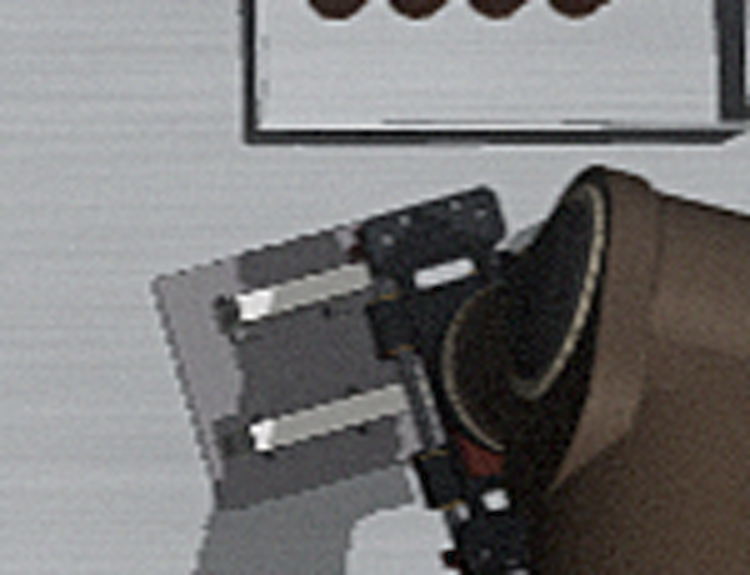

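View pics/a2.png

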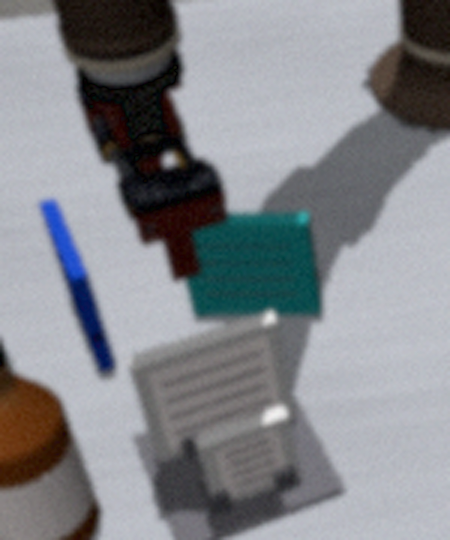

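Call:
move_arm(deltas=[[[0.5, 0.6, -2.5, 0, 0, 0.015, 5], [0, 0, -3, 0, 0, 0, 5], [0, 0, -3, 0, 0, 0, 5], [0, 0, 0, 0, 0, 0, 5], [0, 0, 0, 0, 0, 0, 5]]])

```text
time_s: 2.8
position: [0.5544, -0.312, 0.3146]
eef_rot: [[0.962, 0.275, -0.002], [0.275, -0.962, 0.0], [-0.002, -0.001, -1.0]]
ft_force: [0.5, 0.8, 0.2]
opening: 0.568
```

```bash
python3 look.py scene 130 150 150 150 4 a3.png;python3 look.py top 370 170 150 115 5 a4.png
```

```text
2.85 [ 0.5552 -0.312   0.3162] [[0.961, 0.275, 0.001], [0.275, -0.961, -0.001], [0.001, 0.001, -1.0]] [ 42.5  31.7 -25.1  93.7  15.3  57.9  28.5] [ 0.2  0.  -0.4]
2.9 [ 0.5557 -0.3118  0.317 ] [[0.961, 0.275, 0.002], [0.275, -0.961, -0.002], [0.002, 0.002, -1.0]] [ 42.5  31.7 -25.1  93.7  15.3  57.9  28.4] [ 0.6 -0.8 -0.2]
```

View pics/a3.png

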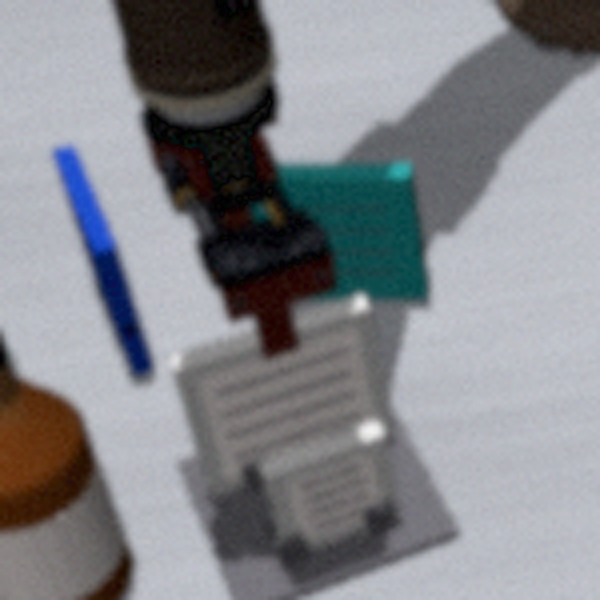

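View pics/a4.png

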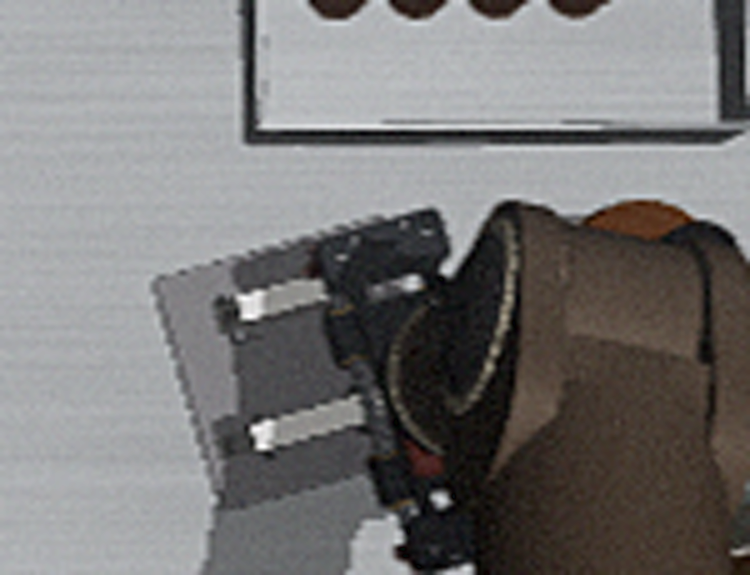

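Call:
move_arm(deltas=[[[0, 0, -2.6, 0, 0, 0, 5], [0, 0, -2.6, 0, 0, 0, 5], [0, 0, 0, 0, 0, 0, 5], [0, 0, 0, 0, 0, 0, 5]]])

```text
time_s: 3.23
position: [0.5555, -0.3112, 0.2638]
eef_rot: [[0.961, 0.276, 0.0], [0.276, -0.961, -0.0], [0.0, 0.0, -1.0]]
ft_force: [1.2, -0.2, -0.1]
opening: 0.569
```

```bash
python3 look.py scene 130 150 150 150 4 a5.png
```

```text
3.2833 [ 0.556  -0.3113  0.2648] [[0.961, 0.276, 0.002], [0.276, -0.961, -0.001], [0.002, 0.002, -1.0]] [ 41.7  35.  -24.1  96.   17.2  52.5  27. ] [-0.3 -0.   0.2]
```

View pics/a5.png

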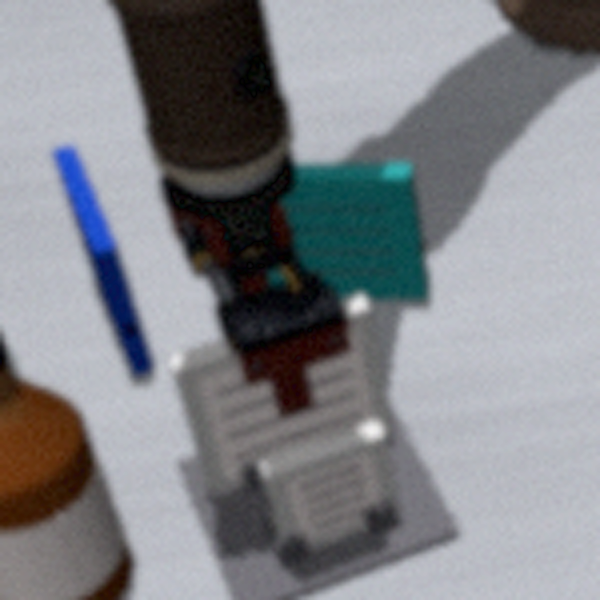

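Call:
move_arm(deltas=[[[0, 0, 0, 0, 0, 0, 1.0], [0, 0, 0, 0, 0, 0, 1.0], [0, 0, 0, 0, 0, 0, 1.0], [0, 0, 0, 0, 0, 0, 1.0], [0, 0, 0, 0, 0, 0, 1.0]]], squeeze=25)

```text
time_s: 3.7
position: [0.5555, -0.3109, 0.2632]
eef_rot: [[0.961, 0.276, 0.001], [0.276, -0.961, -0.0], [0.0, 0.001, -1.0]]
ft_force: [0.9, 0.3, 0.1]
opening: 0.229
```

Call:
move_arm(deltas=[[[0, 0, 0, 0, 0, 0, 1.0], [0, 0, 0, 0, 0, 0, 1.0], [0, 0, 0, 0, 0, 0, 1.0]]])

```text
time_s: 3.95
position: [0.5555, -0.3109, 0.263]
eef_rot: [[0.961, 0.276, 0.0], [0.276, -0.961, -0.0], [0.0, 0.0, -1.0]]
ft_force: [-1.2, -0.0, 3.9]
opening: 0.184
```

Call:
move_arm(deltas=[[[0, 0, 1, 0, 0, 0, 1.0], [0, 0, 1, 0, 0, 0, 1.0], [0, 0, 1.5, 0, 0, 0, 1.0], [0, 0, 2, 0, 0, 0, 1.0], [0, 0, 2, 0, 0, 0, 1.0]]])

```text
time_s: 4.37
position: [0.5549, -0.3109, 0.3386]
eef_rot: [[0.961, 0.276, -0.002], [0.276, -0.961, 0.0], [-0.002, -0.001, -1.0]]
ft_force: [0.2, -0.3, -1.9]
opening: 0.178
```

Call:
move_arm(deltas=[[[0, 0, 2.5, 0, 0, 0, 1.0], [0, 0, 2.5, 0, 0, 0, 1.0], [0, 0, 2.5, 0, 0, 0, 1.0], [0, 0, 0, 0, 0, 0, 1.0], [0, 0, 0, 0, 0, 0, 1.0]]])

```text
time_s: 4.78
position: [0.5553, -0.3109, 0.4144]
eef_rot: [[0.961, 0.276, 0.002], [0.276, -0.961, -0.002], [0.002, 0.002, -1.0]]
ft_force: [0.0, -0.1, -2.5]
opening: 0.18
```

```bash
python3 look.py scene 100 60 200 200 3 a6.png; python3 look.py top 370 170 150 115 5 a7.png
```

```text
4.8333 [ 0.5549 -0.3109  0.4126] [[0.961, 0.276, -0.0], [0.276, -0.961, -0.0], [-0.001, 0.0, -1.0]] [ 43.3  26.7 -26.4  87.9  12.5  68.4  30.8] [-0.1  0.5 -2.9]
4.8833 [ 0.5548 -0.3109  0.4116] [[0.961, 0.276, -0.002], [0.276, -0.961, 0.001], [-0.002, -0.001, -1.0]] [ 43.3  26.8 -26.4  87.9  12.5  68.3  30.8] [ 0.6 -0.3 -2.2]
```

View pics/a6.png

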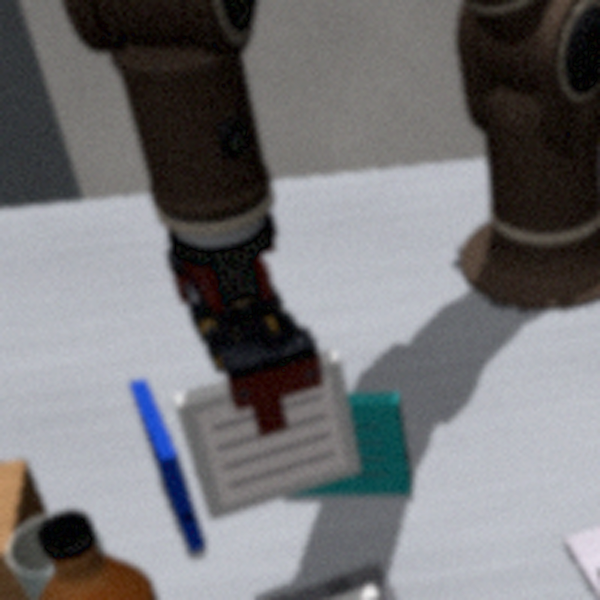

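View pics/a7.png

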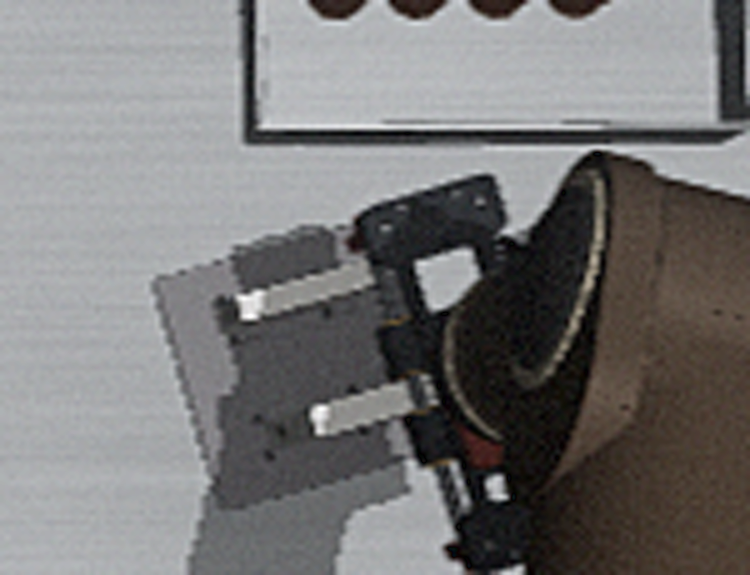

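```bash
python3 - <<'E'
import pickle,cv2
for n,(x0,y0,w,h,f),o in [("scene",(150,165,85,75,9),"b1.png"),("top",(420,230,50,40,15),"b2.png")]:
    a=pickle.load(open(f"last_{n}.pkl","rb"))["frame"][y0:y0+h,x0:x0+w,::-1]
    b=cv2.convertScaleAbs(cv2.resize(a,None,fx=f,fy=f,interpolation=cv2.INTER_CUBIC),alpha=1.4,beta=-30)
    cv2.imwrite("pics/"+o,b)
E
```

```text
(no output)
```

View pics/b1.png

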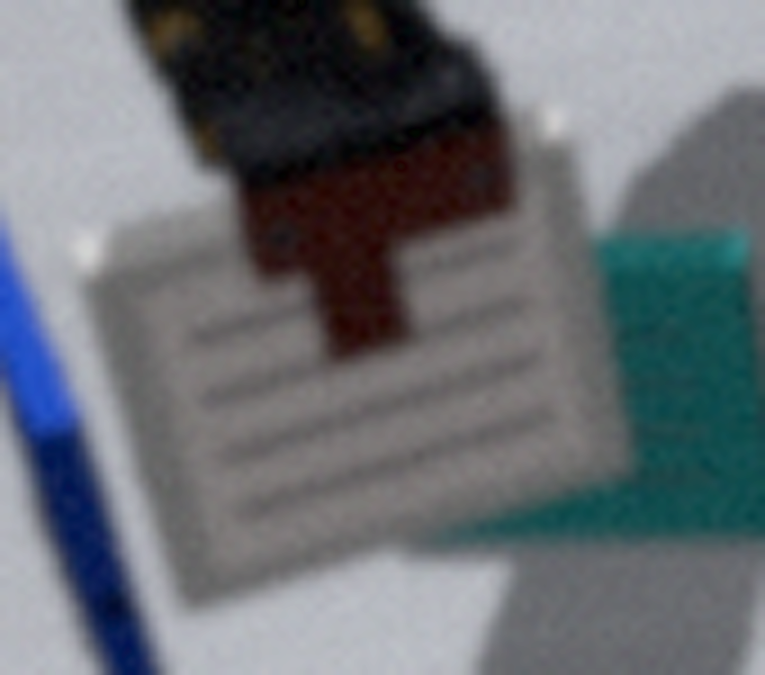

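View pics/b2.png

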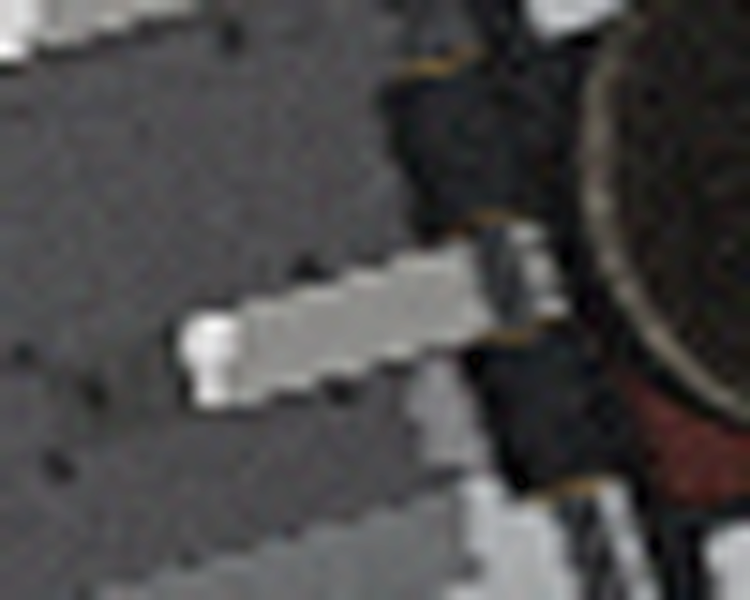

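```bash
cat > fit2.py <<'E'
from fit import *
from scipy.spatial.transform import Rotation as R
a=lambda u,v:(150+u/9-.5,165+v/9-.5); b=lambda u,v:(420+u/15-.5,230+v/15-.5)
K=[("scene",(8,-65,120),*a(90,285)),("scene",(8,-65,0),*a(188,605)),("scene",(8,65,0),*a(632,468)),("scene",(8,65,120),*a(575,150)),("scene",(-8,-65,120),*a(75,235)),("scene",(-8,65,120),*a(545,105)),
("top",(8,65,120),*b(183,328)),("top",(-8,65,120),*b(205,407))]
def f(q):
    r=R.from_euler("ZX",[q[3],q[4]]).as_matrix()
    return np.concatenate([proj(n,r@np.array(p)/1000+q[:3])[0]-(u,v) for n,p,u,v in K])
r=least_squares(f,[.555,-.311,.155,.28,0],x_scale=.1);print(r.x[:3],np.degrees(r.x[3:]));print(f(r.x).reshape(-1,2).round(1).tolist())
# nominal, finger tip projection
print(proj("scene",np.array([.5553,-.3109,.412-.182])+np.array([.961,.276,0])*.0215), a(372,348))
print(f([.555,-.3109,.4116-.163-.094,.278,0]).reshape(-1,2).round(1).tolist())
E
python3 fit2.py
```

```text
[ 0.55216778 -0.30989798  0.15496047] [14.05855484  0.66204861]
[[-1.3, -0.9], [-0.2, 1.3], [0.8, 0.8], [-0.6, -1.5], [-1.2, 0.8], [0.8, -0.0], [-1.2, -0.2], [-0.9, 0.7]]
[[191.60885413 206.02761136]] (190.83333333333334, 203.16666666666666)
[[-0.9, 0.1], [-0.3, 2.5], [0.3, 1.3], [-0.5, -1.0], [-1.0, 1.8], [0.7, 0.5], [-1.3, -0.4], [-0.8, 0.6]]
```

```bash
cat > plan.py <<'E'
import numpy as np,sys
from scipy.spatial.transform import Rotation as R
from bench import manip
YAW=13.28; O=np.array([.5574,.0672,.034])+R.from_euler("z",YAW,degrees=True).apply([.0008,0,0])
RC=(R.from_euler("z",YAW,degrees=True)*R.from_euler("y",-20,degrees=True)).as_matrix()
RT=RC@np.diag([1,-1,-1])  # tool when held straight
def show(Rt,P):
    o=manip.get_obs(); Rn=np.array(o["eef_rot"]);p=np.array(o["position"])
    rv=R.from_matrix(Rt@Rn.T).as_rotvec()
    print("d cm",np.round((P-p)*100,2),"rv",np.round(rv,3),"ft",np.round(o["ft_force"],1),"t",o["time_s"],"j",np.round(o["joint_pos"],1))
def incr(): # present foot in cradle mm, held at 255
    o=manip.get_obs(); f=np.array(o["position"])+.255*np.array(o["eef_rot"])[:,2]; return RC.T@(f-O)*1000
if __name__=="__main__":
    x,y,z=map(float,sys.argv[1:4]); P=O+RC@(np.array([x,y,z])/1000)+.255*RC[:,2]
    print("target",P.round(4)); show(RT,P); print("foot in cradle",incr().round(1)); print("axes cm/mm: x",(RC[:,0]/10).round(4),"y",(RC[:,1]/10).round(4),"z",(RC[:,2]/10).round(4))
E
python3 plan.py 12 -32 60
```

```text
target [0.4716 0.0141 0.3341]
d cm [-8.31 32.49 -7.75] rv [ 0.088 -0.34  -0.048] ft [ 0.6 -0.3 -2.2] t 4.8833 j [ 43.3  26.8 -26.4  87.9  12.5  68.3  30.8]
foot in cradle [ -43.3 -367.1  146.2]
axes cm/mm: x [0.0915 0.0216 0.0342] y [-0.023   0.0973  0.    ] z [-0.0333 -0.0079  0.094 ]
```

Call:
move_arm(deltas=[[[-0.3, 1.5, 0, 0, 0, 0, 1.0], [-0.7, 2.7, 0, 0, 0, 0, 1.0], [-0.8, 3.0, 0, 0.011, -0.042, -0.006, 1.0], [-0.8, 3.0, 0, 0.011, -0.042, -0.006, 1.0], [-0.8, 3.0, 0, 0.011, -0.042, -0.006, 1.0]]])

```text
time_s: 5.3
position: [0.5203, -0.1776, 0.4107]
eef_rot: [[0.958, 0.258, 0.125], [0.256, -0.966, 0.034], [0.129, -0.0, -0.992]]
ft_force: [1.3, 0.3, -2.3]
opening: 0.179
```

Call:
move_arm(deltas=[[[-0.8, 3.0, 0, 0.011, -0.042, -0.006, 1.0], [-0.8, 3.0, 0, 0.011, -0.042, -0.006, 1.0], [-0.8, 3.0, 0, 0.011, -0.042, -0.006, 1.0], [-0.7, 2.7, 0, 0.011, -0.042, -0.006, 1.0], [-0.7, 2.5, 0, 0.011, -0.042, -0.006, 1.0]]])

```text
time_s: 5.72
position: [0.482, -0.0354, 0.4111]
eef_rot: [[0.916, 0.23, 0.33], [0.216, -0.973, 0.079], [0.339, -0.002, -0.941]]
ft_force: [0.3, 0.4, -2.8]
opening: 0.181
```

Call:
move_arm(deltas=[[[-0.6, 2.5, -1, 0, 0, 0, 1.0], [-0.5, 2, -2, 0, 0, 0, 1.0], [0, 0.6, -2, 0, 0, 0, 1.0], [0, 0, 0, 0, 0, 0, 1.0], [0, 0, 0, 0, 0, 0, 1.0]]])

```text
time_s: 6.13
position: [0.4716, 0.0141, 0.3612]
eef_rot: [[0.916, 0.231, 0.327], [0.217, -0.973, 0.079], [0.336, -0.001, -0.942]]
ft_force: [-0.1, 0.1, -2.1]
opening: 0.177
```

```bash
python3 plan.py 12 -32 60; python3 look.py scene 250 100 180 190 4 c1.png;python3 look.py top 225 190 160 120 5 c2.png;  python3 plan.py 12 -32 40
```

```text
target [0.4716 0.0141 0.3341]
d cm [ 0.    0.   -2.71] rv [-0.    -0.006 -0.001] ft [-0.1  0.1 -2.1] t 6.1333 j [ 28.1   9.7 -38.  120.8   8.   32.1  -1.2]
foot in cradle [ 19.7 -31.5  85.5]
axes cm/mm: x [0.0915 0.0216 0.0342] y [-0.023   0.0973  0.    ] z [-0.0333 -0.0079  0.094 ]
6.1833 [0.4723 0.0136 0.3623] [[0.916, 0.23, 0.329], [0.216, -0.973, 0.079], [0.339, -0.001, -0.941]] [ 28.2   9.7 -38.  120.7   8.   32.1  -1.1] [-0.4 -0.1 -2.1]
6.2333 [0.4727 0.0133 0.3629] [[0.916, 0.229, 0.331], [0.215, -0.974, 0.078], [0.34, -0.0, -0.94]] [ 28.2   9.7 -38.  120.6   8.   32.1  -1.2] [-0.2 -0.3 -0.9]
target [0.4783 0.0157 0.3153]
d cm [ 0.56  0.23 -4.76] rv [ 0.    -0.002  0.001] ft [-0.2 -0.3 -0.9] t 6.2333 j [ 28.2   9.7 -38.  120.6   8.   32.1  -1.2]
foot in cradle [ 22.2 -33.   86.8]
axes cm/mm: x [0.0915 0.0216 0.0342] y [-0.023   0.0973  0.    ] z [-0.0333 -0.0079  0.094 ]
```

View pics/c1.png

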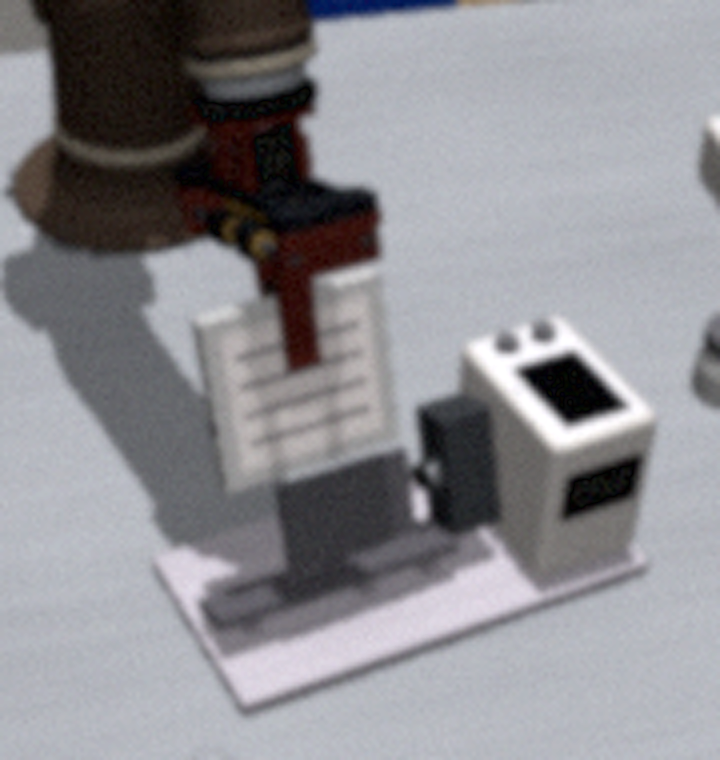

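View pics/c2.png

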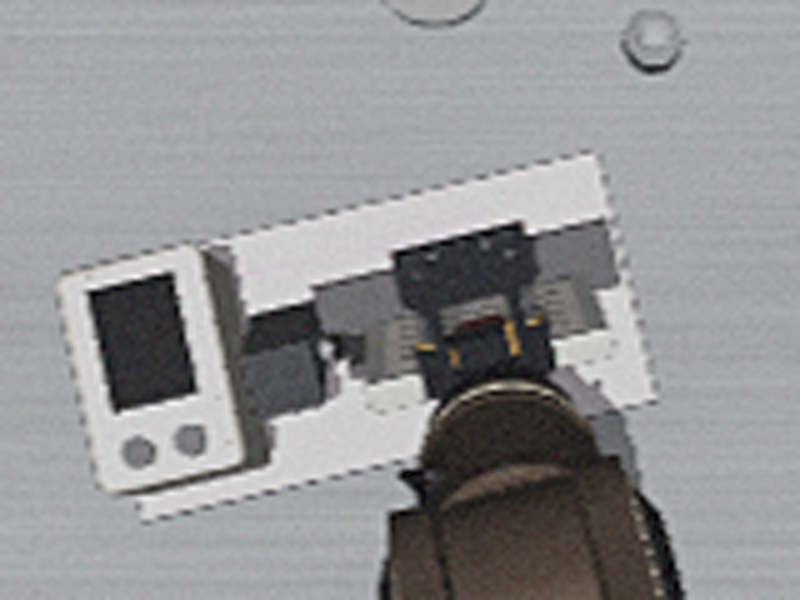

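Call:
move_arm(deltas=[[[0.2, 0.1, -1.6, 0, 0, 0, 1.0], [0.2, 0.1, -1.6, 0, 0, 0, 1.0], [0.2, 0.1, -1.6, 0, 0, 0, 1.0], [0, 0, 0, 0, 0, 0, 1.0], [0, 0, 0, 0, 0, 0, 1.0]]])

```text
time_s: 6.65
position: [0.4787, 0.0164, 0.3149]
eef_rot: [[0.916, 0.228, 0.331], [0.215, -0.974, 0.078], [0.34, -0.0, -0.941]]
ft_force: [0.8, -0.3, -2.8]
opening: 0.181
```

```bash
python3 plan.py 11 -32 12; python3 look.py scene 270 150 150 140 5 c3.png;python3 plan.py 11 -32 12
```

```text
target [0.4867 0.0176 0.2887]
d cm [ 0.81  0.12 -2.63] rv [ 0.    -0.003  0.001] ft [ 0.8 -0.3 -2.8] t 6.65 j [ 23.6  14.4 -34.7 123.1  15.3  25.8  -8.2]
foot in cradle [ 11.7 -31.3  39.4]
axes cm/mm: x [0.0915 0.0216 0.0342] y [-0.023   0.0973  0.    ] z [-0.0333 -0.0079  0.094 ]
6.7 [0.4789 0.0166 0.3156] [[0.915, 0.229, 0.332], [0.215, -0.974, 0.078], [0.341, -0.0, -0.94]] [ 23.6  14.3 -34.7 123.1  15.3  25.8  -8.2] [ 0.7  0.2 -2.2]
target [0.4867 0.0176 0.2887]
d cm [ 0.78  0.1  -2.69] rv [ 0.    -0.001  0.001] ft [ 0.7  0.2 -2.2] t 6.7 j [ 23.6  14.3 -34.7 123.1  15.3  25.8  -8.2]
foot in cradle [ 12.5 -31.3  40. ]
axes cm/mm: x [0.0915 0.0216 0.0342] y [-0.023   0.0973  0.    ] z [-0.0333 -0.0079  0.094 ]
```

View pics/c3.png

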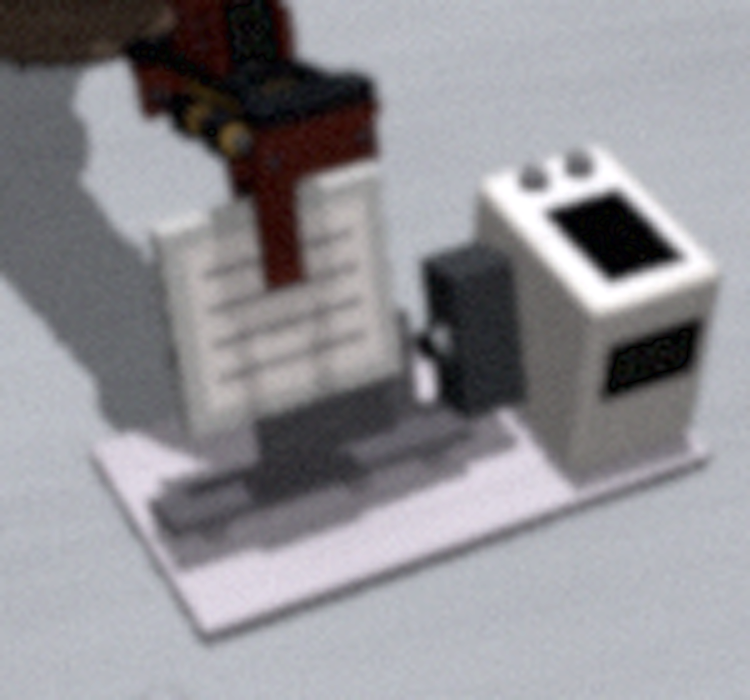

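Call:
move_arm(deltas=[[[0.3, 0, -0.9, 0, 0, 0, 1.0], [0.3, 0, -0.9, 0, 0, 0, 1.0], [0.2, 0.1, -0.9, 0, 0, 0, 1.0], [0, 0, 0, 0, 0, 0, 1.0], [0, 0, 0, 0, 0, 0, 1.0]]])

```text
time_s: 7.12
position: [0.4867, 0.0179, 0.2886]
eef_rot: [[0.915, 0.229, 0.332], [0.215, -0.973, 0.078], [0.341, 0.0, -0.94]]
ft_force: [-0.8, 0.1, -2.2]
opening: 0.178
```

```bash
python3 plan.py 11 -32 4; python3 look.py scene 270 150 150 140 5 c4.png;python3 plan.py 11 -32 4|grep foot
```

```text
target [0.4894 0.0183 0.2811]
d cm [ 0.27  0.03 -0.74] rv [ 0.    -0.001  0.001] ft [-0.8  0.1 -2.2] t 7.1167 j [ 20.2  17.4 -31.5 123.7  19.7  22.5 -12.3]
foot in cradle [ 10.8 -31.8  11.9]
axes cm/mm: x [0.0915 0.0216 0.0342] y [-0.023   0.0973  0.    ] z [-0.0333 -0.0079  0.094 ]
7.1667 [0.4867 0.018  0.2888] [[0.915, 0.229, 0.333], [0.215, -0.973, 0.078], [0.342, 0.0, -0.94]] [ 20.2  17.3 -31.5 123.7  19.7  22.5 -12.3] [-0.1 -0.1 -3.3]
foot in cradle [ 11.  -31.8  12.1]
```

View pics/c4.png

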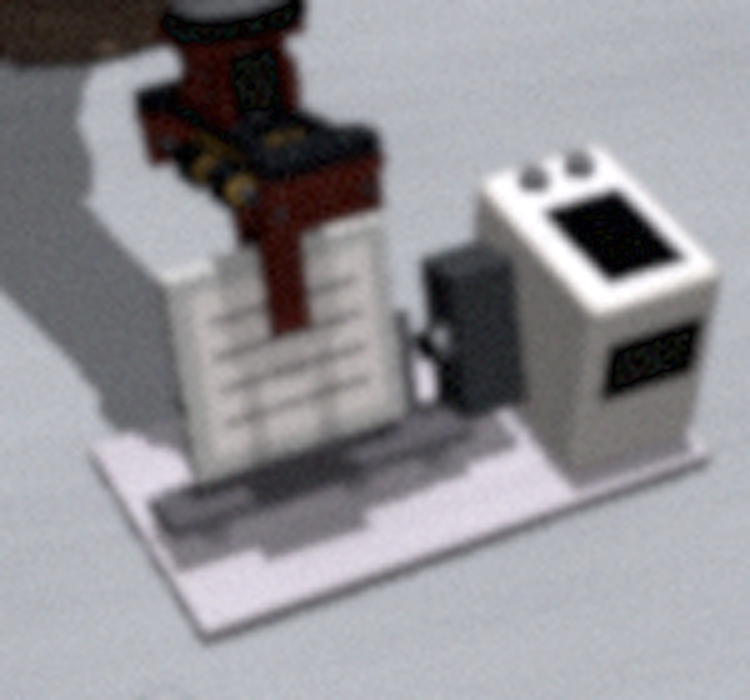

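Call:
move_arm(deltas=[[[0.07, 0.02, -0.19, 0, 0, 0, 1.0], [0.07, 0.02, -0.19, 0, 0, 0, 1.0], [0.07, 0.01, -0.19, 0, 0, 0, 1.0], [0, 0, 0, 0, 0, 0, 1.0], [0, 0, 0, 0, 0, 0, 1.0]]])

```text
time_s: 7.58
position: [0.4885, 0.0186, 0.2819]
eef_rot: [[0.915, 0.23, 0.331], [0.216, -0.973, 0.078], [0.34, -0.0, -0.94]]
ft_force: [-0.1, 0.7, -3.0]
opening: 0.181
```

Call:
move_arm(deltas=[[[0.03, 0.01, -0.09, 0, 0, 0, 1.0], [0.03, 0.01, -0.09, 0, 0, 0, 1.0], [0, 0, 0, 0, 0, 0, 1.0]]])

```text
time_s: 7.83
position: [0.4891, 0.0188, 0.28]
eef_rot: [[0.915, 0.23, 0.331], [0.216, -0.973, 0.078], [0.34, -0.0, -0.94]]
ft_force: [0.5, -0.1, -2.3]
opening: 0.184
```

Call:
move_arm(deltas=[[[0.03, 0.01, -0.09, 0, 0, 0, 1.0], [0, 0, 0, 0, 0, 0, 1.0]]])

```text
time_s: 8.0
position: [0.4894, 0.019, 0.2791]
eef_rot: [[0.915, 0.23, 0.331], [0.216, -0.973, 0.078], [0.34, -0.0, -0.94]]
ft_force: [-0.3, 0.2, -2.2]
opening: 0.178
```

```bash
python3 plan.py 11 -32 0
```

```text
target [0.4907 0.0186 0.2774]
d cm [ 0.13 -0.04 -0.17] rv [ 0.    -0.002  0.   ] ft [-0.3  0.2 -2.2] t 8.0 j [ 18.8  18.4 -30.3 123.9  21.1  21.4 -13.7]
foot in cradle [ 10.  -31.3   2. ]
axes cm/mm: x [0.0915 0.0216 0.0342] y [-0.023   0.0973  0.    ] z [-0.0333 -0.0079  0.094 ]
```

Call:
move_arm(deltas=[[[0.04, 0.01, -0.09, 0, 0, 0, 1.0], [0, 0, 0, 0, 0, 0, 1.0]]])

```text
time_s: 8.17
position: [0.4898, 0.019, 0.2782]
eef_rot: [[0.915, 0.229, 0.331], [0.216, -0.973, 0.078], [0.34, -0.0, -0.94]]
ft_force: [-0.3, -0.2, -2.1]
opening: 0.181
```

Call:
move_arm(deltas=[[[0.04, 0.01, -0.09, 0, 0, 0, 1.0], [0, 0, 0, 0, 0, 0, 1.0]]])

```text
time_s: 8.33
position: [0.4902, 0.0191, 0.2773]
eef_rot: [[0.915, 0.229, 0.331], [0.216, -0.973, 0.078], [0.34, -0.0, -0.94]]
ft_force: [0.2, 0.0, -2.3]
opening: 0.18
```

Call:
move_arm(deltas=[[[0.04, 0.01, -0.09, 0, 0, 0, 1.0], [0, 0, 0, 0, 0, 0, 1.0]]])

```text
time_s: 8.5
position: [0.4903, 0.0194, 0.2772]
eef_rot: [[0.915, 0.23, 0.331], [0.216, -0.973, 0.078], [0.34, 0.001, -0.94]]
ft_force: [-7.5, -0.8, 10.5]
opening: 0.181
```

Call:
move_arm(deltas=[[[0.04, 0.01, -0.09, 0, 0, 0, 1.0], [0, 0, 0, 0, 0, 0, 1.0]]])

```text
time_s: 8.67
position: [0.4904, 0.0195, 0.277]
eef_rot: [[0.915, 0.229, 0.332], [0.216, -0.973, 0.077], [0.34, 0.002, -0.94]]
ft_force: [-15.0, -1.6, 22.8]
opening: 0.182
```

```bash
python3 plan.py 11 -32 0; python3 look.py scene 270 150 150 140 5 c5.png
```

```text
target [0.4907 0.0186 0.2774]
d cm [ 0.03 -0.09  0.04] rv [ 0.002 -0.001  0.   ] ft [-15.   -1.6  22.8] t 8.6667 j [ 18.3  18.6 -29.8 123.9  21.6  21.1 -14.3]
foot in cradle [ 10.4 -31.5  -0.4]
axes cm/mm: x [0.0915 0.0216 0.0342] y [-0.023   0.0973  0.    ] z [-0.0333 -0.0079  0.094 ]
8.7167 [0.4904 0.0195 0.277 ] [[0.915, 0.229, 0.332], [0.216, -0.973, 0.077], [0.34, 0.002, -0.94]] [ 18.3  18.6 -29.8 123.9  21.6  21.1 -14.3] [-15.6  -2.7  22.7]
```

View pics/c5.png

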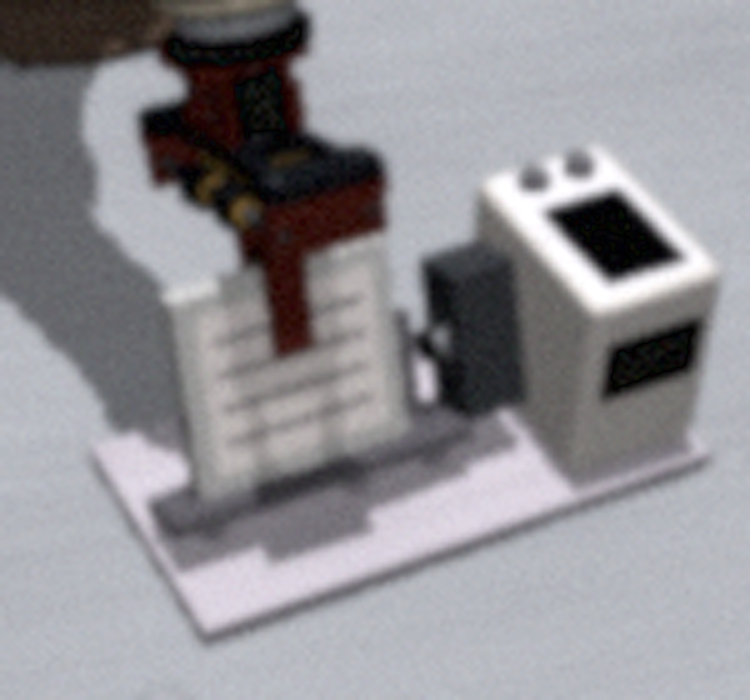

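Call:
move_arm(deltas=[[[-0.05, -0.01, 0.12, 0, 0, 0, 1.0], [-0.09, -0.02, -0.03, 0, 0, 0, 1.0], [0, 0, 0, 0, 0, 0, 1.0]]])

```text
time_s: 8.97
position: [0.4895, 0.019, 0.2767]
eef_rot: [[0.915, 0.23, 0.332], [0.216, -0.973, 0.078], [0.341, 0.0, -0.94]]
ft_force: [-2.7, 0.8, 4.2]
opening: 0.181
```

Call:
move_arm(deltas=[[[-0.09, -0.02, -0.03, 0, 0, 0, 1.0], [0, 0, 0, 0, 0, 0, 1.0]]])

```text
time_s: 9.13
position: [0.489, 0.0189, 0.2765]
eef_rot: [[0.915, 0.23, 0.332], [0.216, -0.973, 0.078], [0.341, -0.0, -0.94]]
ft_force: [-0.8, 0.0, 3.4]
opening: 0.177
```

```bash
python3 plan.py 8 -32 0
```

```text
target [0.488  0.0179 0.2764]
d cm [-0.1  -0.09 -0.01] rv [ 0.    -0.001  0.   ] ft [-0.8  0.   3.4] t 9.1333 j [ 18.5  18.6 -29.9 124.1  21.5  20.9 -14.1]
foot in cradle [  9.  -31.3  -0.3]
axes cm/mm: x [0.0915 0.0216 0.0342] y [-0.023   0.0973  0.    ] z [-0.0333 -0.0079  0.094 ]
```

Call:
move_arm(deltas=[[[-0.09, -0.02, -0.03, 0, 0, 0, 1.0], [0, 0, 0, 0, 0, 0, 1.0]]])

```text
time_s: 9.3
position: [0.4882, 0.0186, 0.2762]
eef_rot: [[0.915, 0.229, 0.333], [0.215, -0.973, 0.079], [0.342, -0.0, -0.94]]
ft_force: [1.2, -0.2, 2.2]
opening: 0.18
```

Call:
move_arm(deltas=[[[-0.09, -0.02, -0.03, 0, 0, 0, 1.0], [0, 0, 0, 0, 0, 0, 1.0]]])

```text
time_s: 9.47
position: [0.4878, 0.0185, 0.2761]
eef_rot: [[0.914, 0.229, 0.334], [0.215, -0.973, 0.079], [0.343, -0.001, -0.939]]
ft_force: [4.8, -0.4, -1.0]
opening: 0.178
```

Call:
move_arm(deltas=[[[0, 0, 0, 0, 0, 0, 2.0], [0, 0, 0, 0, 0, 0, 2.6], [0, 0, 0, 0, 0, 0, 3.4], [0, 0, 0, 0, 0, 0, 4.0], [0, 0, 0, 0, 0, 0, 4.0]]])

```text
time_s: 9.88
position: [0.4866, 0.0184, 0.2754]
eef_rot: [[0.915, 0.23, 0.33], [0.216, -0.973, 0.078], [0.34, -0.0, -0.941]]
ft_force: [0.1, -0.2, 0.6]
opening: 0.446
```

```bash
python3 plan.py 8 -32 0;python3 look.py scene 270 150 150 140 5 d1.png
```

```text
target [0.488  0.0179 0.2764]
d cm [ 0.14 -0.05  0.1 ] rv [ 0.    -0.003  0.   ] ft [ 0.1 -0.2  0.6] t 9.8833 j [ 18.6  18.5 -29.9 124.4  21.5  20.8 -14.1]
foot in cradle [  5.9 -31.2  -0.5]
axes cm/mm: x [0.0915 0.0216 0.0342] y [-0.023   0.0973  0.    ] z [-0.0333 -0.0079  0.094 ]
9.9333 [0.4867 0.0184 0.2755] [[0.915, 0.23, 0.331], [0.216, -0.973, 0.078], [0.34, -0.0, -0.941]] [ 18.6  18.5 -29.9 124.4  21.5  20.8 -14.1] [ 0.  -1.3  0.6]
```

View pics/d1.png

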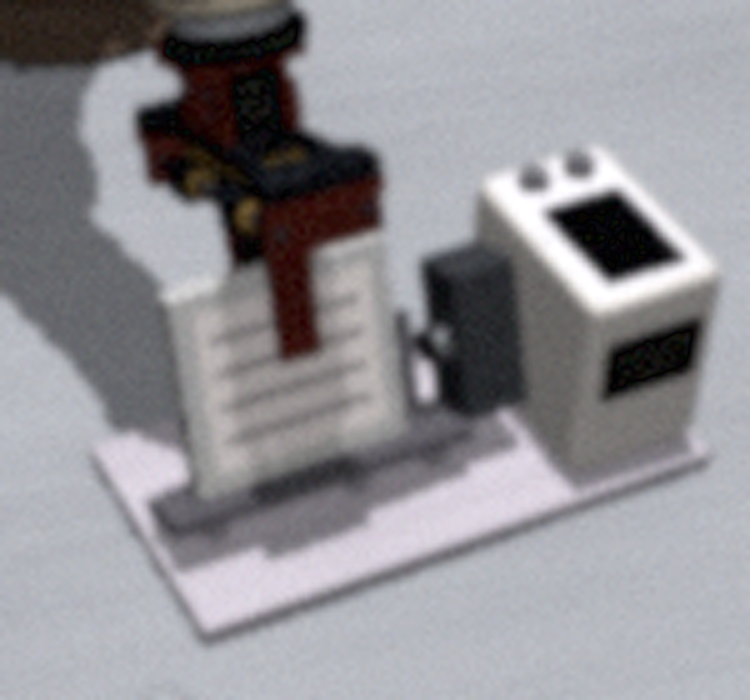

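Call:
move_arm(deltas=[[[-0.33, -0.08, 0.94, 0, 0, 0, 4], [-0.66, -0.16, 1.88, 0, 0, 0, 4], [-0.83, -0.2, 2.35, 0, 0, 0, 4], [-0.83, -0.2, 2.35, 0, 0, 0, 4], [0, 0, 0, 0, 0, 0, 4]]])

```text
time_s: 10.35
position: [0.4604, 0.0123, 0.3542]
eef_rot: [[0.914, 0.23, 0.336], [0.216, -0.973, 0.077], [0.344, 0.002, -0.939]]
ft_force: [0.2, -0.1, 0.5]
opening: 0.455
```

```bash
python3 plan.py 8 -32 0;python3 look.py scene 270 150 150 140 5 d2.png;python3 look.py top 225 190 160 120 5 d3.png; python3 plan.py 8 -32 0
```

```text
target [0.488  0.0179 0.2764]
d cm [ 2.76  0.57 -7.79] rv [0.001 0.003 0.   ] ft [ 0.2 -0.1  0.5] t 10.35 j [ 29.8   9.2 -39.4 122.7   8.4  30.3  -1.4]
foot in cradle [  8.8 -31.7  82.8]
axes cm/mm: x [0.0915 0.0216 0.0342] y [-0.023   0.0973  0.    ] z [-0.0333 -0.0079  0.094 ]
10.4 [0.4605 0.0118 0.3527] [[0.914, 0.228, 0.335], [0.215, -0.974, 0.077], [0.344, 0.002, -0.939]] [ 29.7   9.4 -39.3 122.8   8.6  30.1  -1.7] [ 0.   0.1 -0.6]
10.45 [0.4604 0.0116 0.3515] [[0.915, 0.228, 0.333], [0.215, -0.974, 0.077], [0.342, 0.001, -0.94]] [ 29.6   9.5 -39.2 122.8   8.7  30.1  -1.7] [-0.1  0.6 -1.2]
target [0.488  0.0179 0.2764]
d cm [ 2.76  0.63 -7.52] rv [0.001 0.    0.001] ft [-0.1  0.6 -1.2] t 10.45 j [ 29.6   9.5 -39.2 122.8   8.7  30.1  -1.7]
foot in cradle [  7.1 -32.2  80.3]
axes cm/mm: x [0.0915 0.0216 0.0342] y [-0.023   0.0973  0.    ] z [-0.0333 -0.0079  0.094 ]
```

View pics/d2.png

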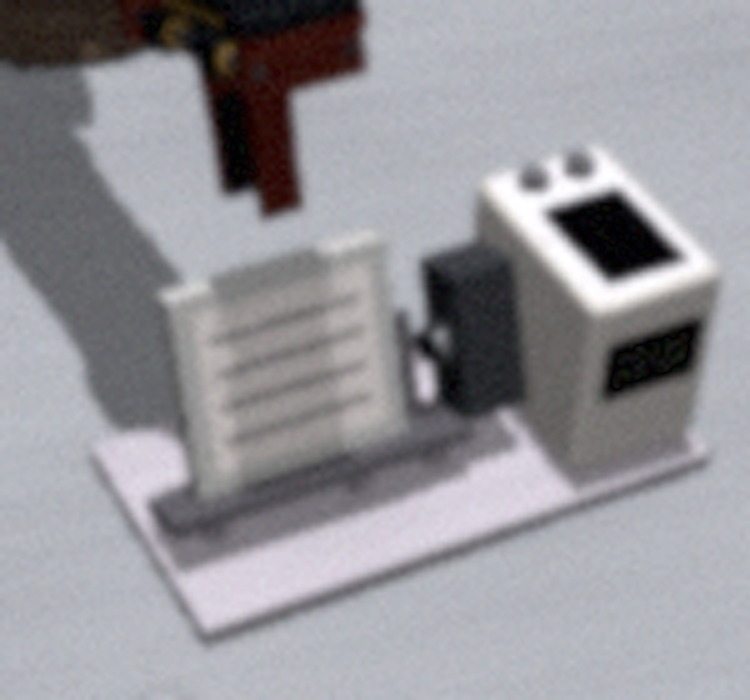

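View pics/d3.png

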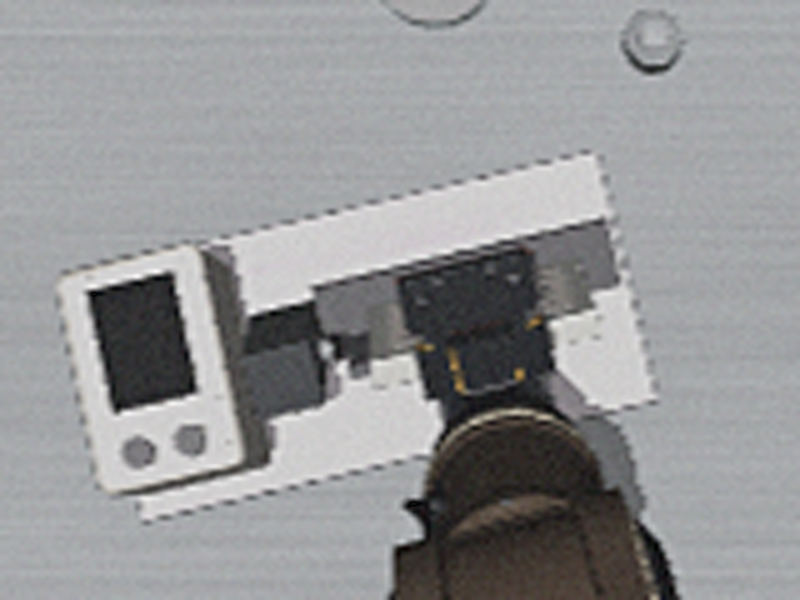

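```bash
cat > push.py <<'E'
from plan import *
T=15
RP=RC@R.from_euler("x",T,degrees=True).as_matrix()
RPT=np.column_stack([RP[:,1],RP[:,0],-RP[:,2]])
def edge():
    o=manip.get_obs(); p=np.array(o["position"]);Rn=np.array(o["eef_rot"])
    return RC.T@(p+.182*Rn[:,2]+.0135*Rn[:,0]-O)*1000
if __name__=="__main__":
    e=np.array(list(map(float,sys.argv[1:4])))/1000 # wanted leading edge pos in cradle
    P=O+RC@e-.0135*RPT[:,0]-.182*RPT[:,2]
    print("target",P.round(4),"edge now",edge().round(1)); show(RPT,P)
E
python3 push.py 8 -130 130; python3 push.py 8 -112 45
```

```text
target [ 0.5085 -0.1397  0.3208] edge now [ 20.6 -32.1 153.3]
d cm [  4.81 -15.13  -3.07] rv [-0.284 -0.277  1.539] ft [-0.1  0.6 -1.2] t 10.45 j [ 29.6   9.5 -39.2 122.8   8.7  30.1  -1.7]
target [ 0.5327 -0.1155  0.2409] edge now [ 20.6 -32.1 153.3]
d cm [  7.23 -12.71 -11.06] rv [-0.284 -0.277  1.539] ft [-0.1  0.6 -1.2] t 10.45 j [ 29.6   9.5 -39.2 122.8   8.7  30.1  -1.7]
```

Call:
move_arm(deltas=[[[0.3, -1.1, 0.2, -0.0203, -0.0198, 0.11, 0], [0.3, -1.1, 0.2, -0.0203, -0.0198, 0.11, 0], [0.3, -1.1, 0, -0.0203, -0.0198, 0.11, 0], [0.3, -1.1, 0, -0.0203, -0.0198, 0.11, 0], [0.3, -1.1, 0, -0.0203, -0.0198, 0.11, 0]]], squeeze=10)

```text
time_s: 10.87
position: [0.4753, -0.0434, 0.3537]
eef_rot: [[0.62, 0.701, 0.353], [0.692, -0.7, 0.177], [0.371, 0.135, -0.919]]
ft_force: [0.9, 0.3, 0.9]
opening: 0.116
```

Call:
move_arm(deltas=[[[0.35, -1.1, 0, -0.0203, -0.0198, 0.11, 0], [0.35, -1.1, 0, -0.0203, -0.0198, 0.11, 0], [0.35, -1.1, 0, -0.0203, -0.0198, 0.11, 0], [0.35, -1.1, 0, -0.0203, -0.0198, 0.11, 0], [0.35, -1.1, 0, -0.0203, -0.0198, 0.11, 0]]])

```text
time_s: 11.28
position: [0.4928, -0.0987, 0.3536]
eef_rot: [[0.124, 0.939, 0.32], [0.937, -0.217, 0.272], [0.325, 0.266, -0.908]]
ft_force: [0.7, -0.5, -0.2]
opening: 0.008
```

Call:
move_arm(deltas=[[[0.35, -1.1, -0.2, -0.0203, -0.0198, 0.11, 0], [0.35, -1.1, -0.2, -0.0203, -0.0198, 0.11, 0], [0.35, -1.1, -0.2, -0.0203, -0.0198, 0.11, 0], [0.35, -0.8, -0.2, -0.0203, -0.0198, 0.11, 0], [0, 0, 0, 0, 0, 0, 0]]])

```text
time_s: 11.7
position: [0.5073, -0.1413, 0.3446]
eef_rot: [[-0.311, 0.914, 0.259], [0.919, 0.219, 0.328], [0.243, 0.34, -0.908]]
ft_force: [0.6, 0.0, -0.5]
opening: 0.004
```

```bash
python3 look.py scene 230 100 200 190 4 e1.png;python3 look.py top 225 190 200 150 4 e2.png; python3 push.py 8 -130 130; python3 push.py 8 -112 45
```

```text
11.75 [ 0.507  -0.1398  0.3451] [[-0.306, 0.916, 0.26], [0.92, 0.214, 0.328], [0.245, 0.34, -0.908]] [ 68.1  32.  -66.9 110.3  11.7  43.  106.4] [-0.3  0.3  0.6]
11.8 [ 0.5068 -0.1388  0.3456] [[-0.305, 0.916, 0.26], [0.92, 0.214, 0.328], [0.245, 0.339, -0.908]] [ 68.   31.9 -66.9 110.3  11.6  43.  106.3] [-0.1  0.7 -0.1]
target [ 0.5085 -0.1397  0.3208] edge now [  14.8 -128.6  153.9]
d cm [ 0.17 -0.09 -2.48] rv [-0.001 -0.003  0.002] ft [-0.1  0.7 -0.1] t 11.8 j [ 68.   31.9 -66.9 110.3  11.6  43.  106.3]
target [ 0.5327 -0.1155  0.2409] edge now [  14.8 -128.6  153.9]
d cm [  2.59   2.33 -10.47] rv [-0.001 -0.003  0.002] ft [-0.1  0.7 -0.1] t 11.8 j [ 68.   31.9 -66.9 110.3  11.6  43.  106.3]
```

View pics/e1.png

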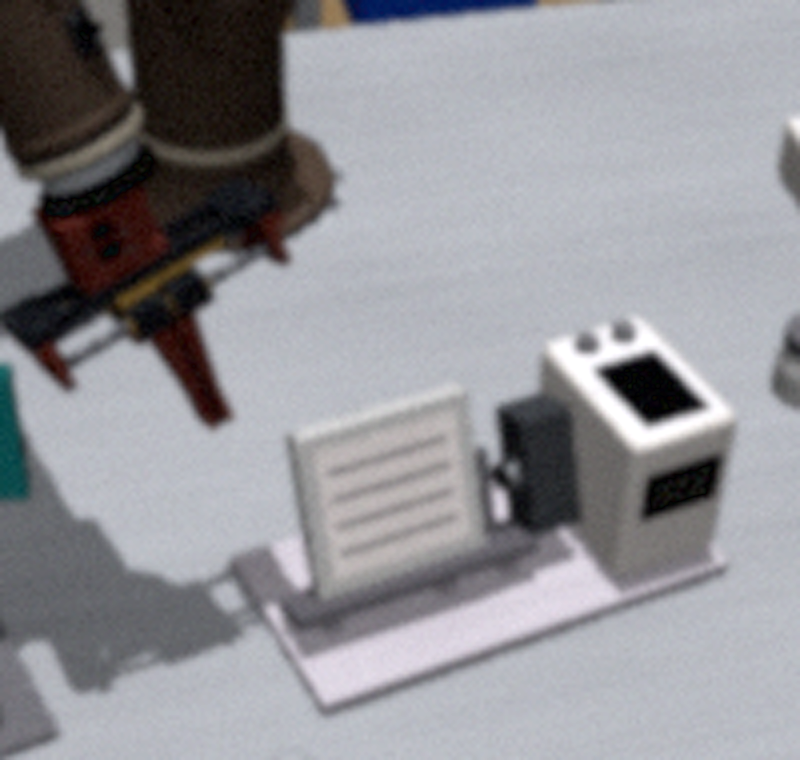

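View pics/e2.png

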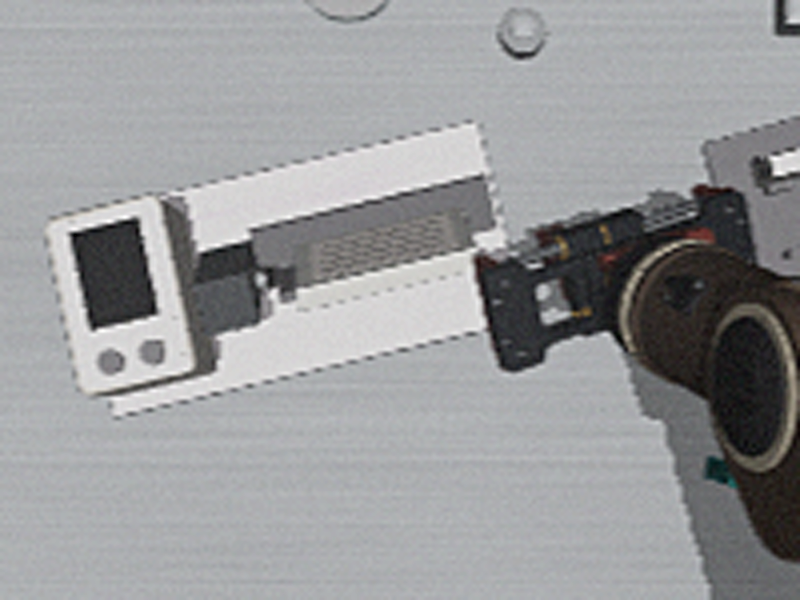

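Call:
move_arm(deltas=[[[0.6, 0.2, -2.1, 0, 0, 0, 0], [0.6, 0.2, -2.1, 0, 0, 0, 0], [0.6, 0.2, -2.1, 0, 0, 0, 0], [0.6, 0.2, -2.1, 0, 0, 0, 0], [0, 0, 0, 0, 0, 0, 0]]])

```text
time_s: 12.22
position: [0.53, -0.1294, 0.2598]
eef_rot: [[-0.308, 0.916, 0.257], [0.92, 0.217, 0.328], [0.244, 0.337, -0.909]]
ft_force: [-0.6, -0.8, -0.0]
opening: 0.006
```

Call:
move_arm(deltas=[[[0.5, 0.27, -2.1, 0, 0, 0, 0], [0, 0, 0, 0, 0, 0, 0], [0, 0, 0, 0, 0, 0, 0]]])

```text
time_s: 12.47
position: [0.5356, -0.1274, 0.2424]
eef_rot: [[-0.309, 0.915, 0.26], [0.92, 0.218, 0.326], [0.242, 0.34, -0.909]]
ft_force: [0.6, 0.9, 0.1]
opening: 0.002
```

```bash
python3 look.py scene 240 150 160 130 5 e3.png;python3 look.py top 225 190 200 150 4 e4.png; python3 push.py 8 -112 45
```

```text
12.5167 [ 0.5358 -0.1277  0.2429] [[-0.309, 0.914, 0.261], [0.92, 0.218, 0.326], [0.241, 0.341, -0.909]] [ 56.7  39.6 -56.  112.2  19.5  31.9 101.8] [ 0.9 -0.1 -0.3]
12.5667 [ 0.5359 -0.128   0.2432] [[-0.309, 0.914, 0.262], [0.92, 0.218, 0.326], [0.241, 0.341, -0.909]] [ 56.8  39.6 -56.1 112.2  19.5  31.9 101.8] [ 0.1 -0.7  0.2]
target [ 0.5327 -0.1155  0.2409] edge now [   8.8 -125.3   46.9]
d cm [-0.32  1.25 -0.23] rv [ 0.003  0.    -0.001] ft [ 0.1 -0.7  0.2] t 12.5667 j [ 56.8  39.6 -56.1 112.2  19.5  31.9 101.8]
```

View pics/e3.png

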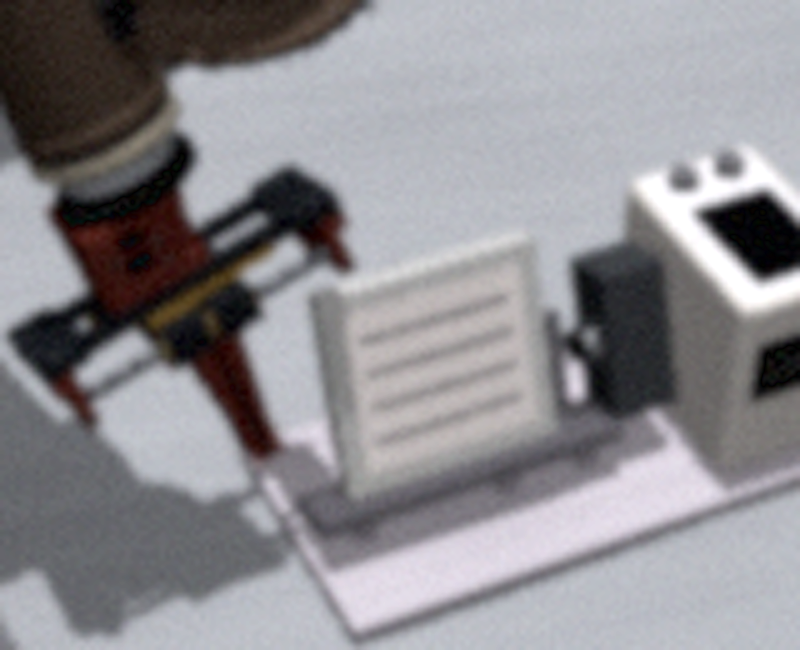

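View pics/e4.png

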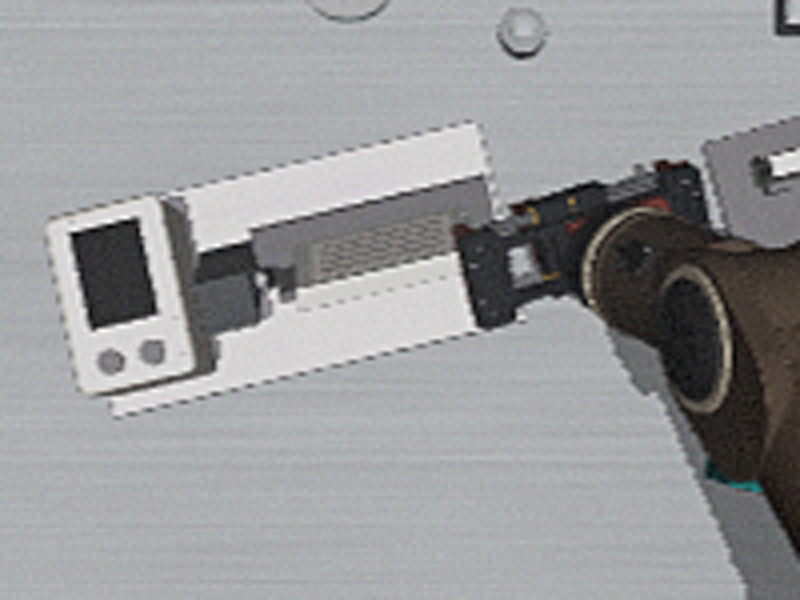

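```bash
python3 - <<'E'
from plan import *; from fit import proj
o=manip.get_obs();p=np.array(o["position"]);Rn=np.array(o["eef_rot"])
tip=p+.182*Rn[:,2]; print("tip",proj("scene",tip), "seen",(240+268/5-.5,150+455/5-.5))
for l in (-.085,.085):
  for xx in (-.03,0,.03):
    print(l,xx,[ (s,proj("scene",tip-s*Rn[:,2]+l*Rn[:,0]+xx*Rn[:,1]).round(0)[0].tolist()) for s in (.05,.06,.07,.08,.1)])
E
```

```text
tip [[291.55145976 239.36726732]] seen (293.1, 240.5)
-0.085 -0.03 [(0.05, [253.0, 237.0]), (0.06, [251.0, 234.0]), (0.07, [250.0, 231.0]), (0.08, [248.0, 228.0]), (0.1, [245.0, 222.0])]
-0.085 0 [(0.05, [256.0, 241.0]), (0.06, [255.0, 238.0]), (0.07, [253.0, 235.0]), (0.08, [251.0, 232.0]), (0.1, [248.0, 226.0])]
-0.085 0.03 [(0.05, [260.0, 245.0]), (0.06, [258.0, 242.0]), (0.07, [256.0, 239.0]), (0.08, [255.0, 236.0]), (0.1, [251.0, 230.0])]
0.085 -0.03 [(0.05, [307.0, 205.0]), (0.06, [305.0, 202.0]), (0.07, [304.0, 199.0]), (0.08, [302.0, 196.0]), (0.1, [299.0, 190.0])]
0.085 0 [(0.05, [311.0, 208.0]), (0.06, [310.0, 205.0]), (0.07, [308.0, 202.0]), (0.08, [307.0, 199.0]), (0.1, [304.0, 193.0])]
0.085 0.03 [(0.05, [316.0, 212.0]), (0.06, [314.0, 208.0]), (0.07, [313.0, 205.0]), (0.08, [311.0, 202.0]), (0.1, [308.0, 196.0])]
```

```bash
sed -i 's/^T=15/T=21/' push.py; python3 push.py 8 -115 46; python3 push.py 8 -100 46
```

```text
target [ 0.5395 -0.1351  0.2351] edge now [   8.8 -125.3   46.9]
d cm [ 0.36 -0.71 -0.81] rv [0.099 0.023 0.034] ft [ 0.1 -0.7  0.2] t 12.5667 j [ 56.8  39.6 -56.1 112.2  19.5  31.9 101.8]
target [ 0.5361 -0.1205  0.2351] edge now [   8.8 -125.3   46.9]
d cm [ 0.01  0.75 -0.81] rv [0.099 0.023 0.034] ft [ 0.1 -0.7  0.2] t 12.5667 j [ 56.8  39.6 -56.1 112.2  19.5  31.9 101.8]
```

Call:
move_arm(deltas=[[[0.18, -0.36, -0.4, 0.05, 0.011, 0.017, 0], [0.18, -0.36, -0.4, 0.05, 0.011, 0.017, 0], [0, 0, 0, 0, 0, 0, 0], [-0.11, 0.49, 0, 0, 0, 0, 0], [0, 0, 0, 0, 0, 0, 0]]])

```text
time_s: 12.98
position: [0.5381, -0.1296, 0.2347]
eef_rot: [[-0.334, 0.914, 0.229], [0.88, 0.215, 0.423], [0.337, 0.343, -0.877]]
ft_force: [-0.4, 0.6, -0.7]
opening: 0.006
```

```bash
python3 look.py scene 240 150 160 130 5 e5.png; python3 push.py 8 -105 46
```

```text
13.0333 [ 0.5381 -0.1296  0.2347] [[-0.335, 0.914, 0.229], [0.88, 0.216, 0.423], [0.337, 0.343, -0.877]] [ 59.7  44.4 -59.6 110.5  17.1  35.  105.9] [ 0.1 -0.5  0.5]
target [ 0.5372 -0.1254  0.2351] edge now [   7.9 -109.2   45.7]
d cm [-0.09  0.42  0.03] rv [-0.     0.001 -0.001] ft [ 0.1 -0.5  0.5] t 13.0333 j [ 59.7  44.4 -59.6 110.5  17.1  35.  105.9]
```

View pics/e5.png

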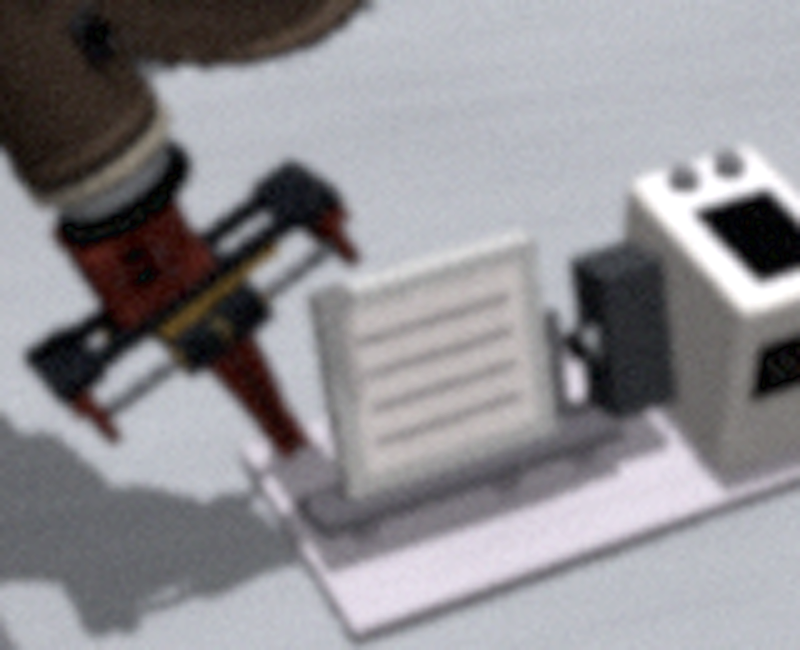

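Call:
move_arm(deltas=[[[-0.07, 0.29, 0, 0, 0, 0, 0], [-0.07, 0.29, 0, 0, 0, 0, 0], [-0.07, 0.29, 0, 0, 0, 0, 0], [0, 0, 0, 0, 0, 0, 0]]])

```text
time_s: 13.37
position: [0.5361, -0.1207, 0.2342]
eef_rot: [[-0.335, 0.914, 0.228], [0.88, 0.217, 0.424], [0.338, 0.342, -0.877]]
ft_force: [0.2, 0.3, -0.0]
opening: 0.007
```

Call:
move_arm(deltas=[[[-0.07, 0.29, 0, 0, 0, 0, 0], [-0.07, 0.29, 0, 0, 0, 0, 0], [-0.07, 0.29, 0, 0, 0, 0, 0], [0, 0, 0, 0, 0, 0, 0]]])

```text
time_s: 13.7
position: [0.534, -0.1124, 0.2339]
eef_rot: [[-0.334, 0.914, 0.228], [0.88, 0.216, 0.424], [0.338, 0.342, -0.877]]
ft_force: [0.1, 0.8, -0.3]
opening: 0.008
```

```bash
python3 look.py scene 240 150 160 130 5 e6.png; python3 push.py 8 -65 46
```

```text
13.75 [ 0.5341 -0.1128  0.2339] [[-0.334, 0.914, 0.228], [0.88, 0.216, 0.424], [0.338, 0.342, -0.877]] [ 58.5  43.7 -59.5 111.9  16.9  33.5 104.5] [1.1 0.4 0.1]
target [ 0.528  -0.0865  0.2351] edge now [  7.5 -91.7  45.1]
d cm [-0.6   2.63  0.12] rv [-0.002 -0.    -0.001] ft [1.1 0.4 0.1] t 13.75 j [ 58.5  43.7 -59.5 111.9  16.9  33.5 104.5]
```

View pics/e6.png

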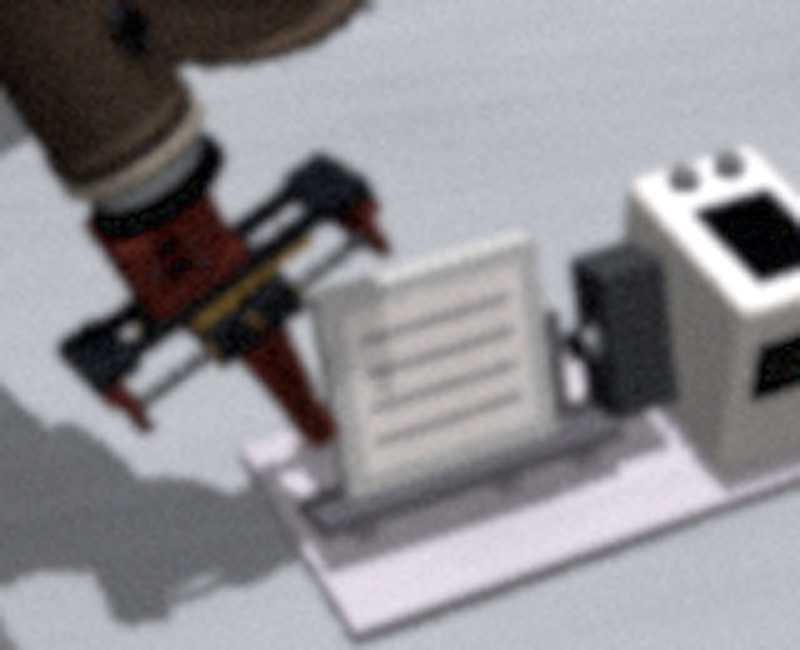

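Call:
move_arm(deltas=[[[-0.06, 0.24, 0, 0, 0, 0, 0], [-0.06, 0.24, 0, 0, 0, 0, 0], [-0.06, 0.24, 0, 0, 0, 0, 0], [-0.06, 0.24, 0, 0, 0, 0, 0], [0, 0, 0, 0, 0, 0, 0]]])

```text
time_s: 14.17
position: [0.5316, -0.103, 0.2339]
eef_rot: [[-0.334, 0.914, 0.228], [0.88, 0.216, 0.424], [0.338, 0.342, -0.877]]
ft_force: [0.7, -0.7, -0.3]
opening: 0.005
```

```bash
python3 look.py scene 240 150 160 130 5 e7.png; python3 push.py 8 -65 46
```

```text
14.2167 [ 0.5317 -0.1032  0.2339] [[-0.334, 0.914, 0.228], [0.88, 0.216, 0.424], [0.338, 0.342, -0.877]] [ 57.8  43.2 -59.5 112.7  16.8  32.6 103.6] [0.7 0.5 0.2]
target [ 0.528  -0.0865  0.2351] edge now [  7.4 -81.8  45.2]
d cm [-0.36  1.67  0.12] rv [-0.002 -0.    -0.001] ft [0.7 0.5 0.2] t 14.2167 j [ 57.8  43.2 -59.5 112.7  16.8  32.6 103.6]
```

View pics/e7.png

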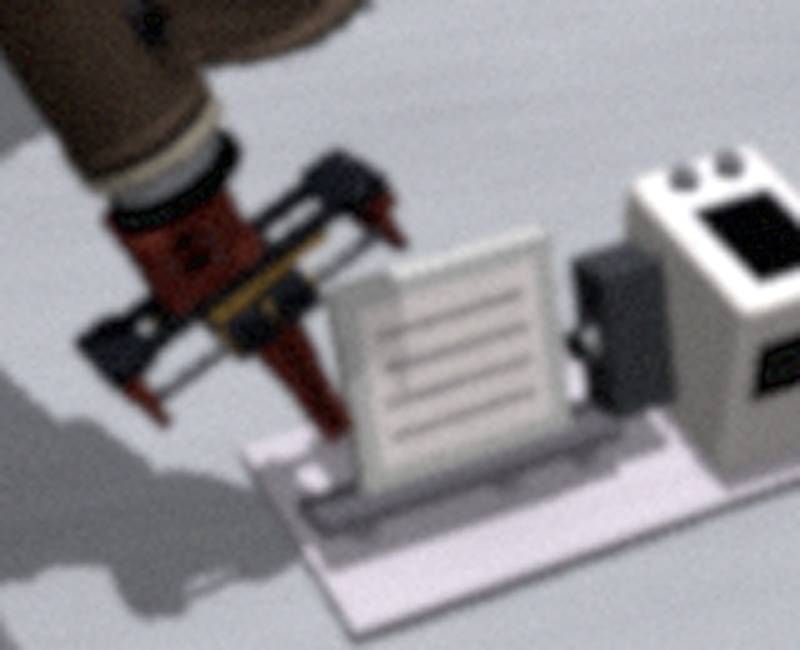

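Call:
move_arm(deltas=[[[-0.05, 0.2, 0, 0, 0, 0, 0], [-0.05, 0.2, 0, 0, 0, 0, 0], [-0.05, 0.2, 0, 0, 0, 0, 0], [-0.05, 0.2, 0, 0, 0, 0, 0], [0, 0, 0, 0, 0, 0, 0]]])

```text
time_s: 14.63
position: [0.5296, -0.095, 0.2339]
eef_rot: [[-0.334, 0.914, 0.228], [0.88, 0.216, 0.424], [0.338, 0.342, -0.877]]
ft_force: [0.1, -0.7, 0.4]
opening: 0.005
```

Call:
move_arm(deltas=[[[-0.05, 0.2, 0, 0, 0, 0, 0], [-0.05, 0.2, 0, 0, 0, 0, 0], [0, 0, 0, 0, 0, 0, 0]]])

```text
time_s: 14.88
position: [0.5289, -0.0918, 0.2339]
eef_rot: [[-0.333, 0.915, 0.229], [0.88, 0.215, 0.423], [0.338, 0.343, -0.877]]
ft_force: [0.0, -3.3, 0.8]
opening: 0.003
```

```bash
python3 look.py scene 240 150 160 130 5 e8.png; python3 push.py 8 -65 46
```

```text
14.9333 [ 0.5289 -0.0919  0.2339] [[-0.333, 0.915, 0.229], [0.88, 0.215, 0.423], [0.338, 0.343, -0.877]] [ 56.9  42.6 -59.4 113.6  16.7  31.6 102.6] [ 0.4 -3.6  0.4]
target [ 0.528  -0.0865  0.2351] edge now [  7.4 -70.3  45.1]
d cm [-0.09  0.54  0.12] rv [-0.001  0.     0.001] ft [ 0.4 -3.6  0.4] t 14.9333 j [ 56.9  42.6 -59.4 113.6  16.7  31.6 102.6]
```

View pics/e8.png

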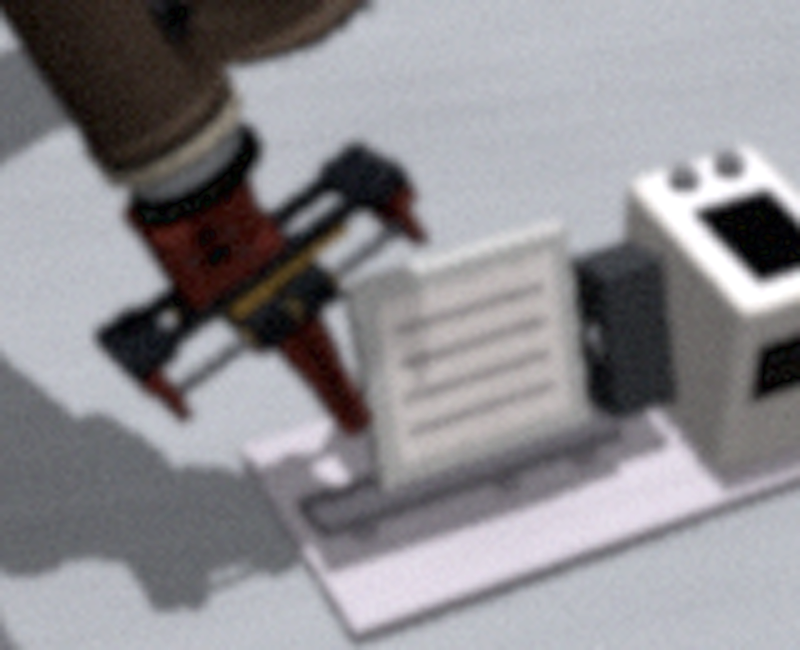

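Call:
move_arm(deltas=[[[-0.05, 0.2, 0, 0, 0, 0, 0], [-0.05, 0.2, 0, 0, 0, 0, 0], [0, 0, 0, 0, 0, 0, 0]]])

```text
time_s: 15.18
position: [0.5279, -0.0881, 0.2339]
eef_rot: [[-0.333, 0.915, 0.229], [0.88, 0.215, 0.423], [0.337, 0.343, -0.877]]
ft_force: [0.4, -4.3, 0.8]
opening: 0.002
```

Call:
move_arm(deltas=[[[-0.05, 0.2, 0, 0, 0, 0, 0], [-0.05, 0.2, 0, 0, 0, 0, 0], [0, 0, 0, 0, 0, 0, 0]]])

```text
time_s: 15.43
position: [0.5271, -0.0845, 0.234]
eef_rot: [[-0.333, 0.915, 0.23], [0.881, 0.214, 0.422], [0.337, 0.343, -0.877]]
ft_force: [1.3, -5.7, 1.5]
opening: 0.005
```

```bash
python3 look.py scene 240 150 160 130 5 e9.png; python3 push.py 8 -65 46
```

```text
15.4833 [ 0.5272 -0.0845  0.234 ] [[-0.333, 0.915, 0.23], [0.881, 0.214, 0.422], [0.337, 0.343, -0.877]] [ 56.3  42.2 -59.3 114.2  16.6  30.8 101.9] [ 0.9 -6.9  2.1]
target [ 0.528  -0.0865  0.2351] edge now [  7.5 -62.9  45.1]
d cm [ 0.09 -0.2   0.11] rv [-0.001  0.001  0.002] ft [ 0.9 -6.9  2.1] t 15.4833 j [ 56.3  42.2 -59.3 114.2  16.6  30.8 101.9]
```

View pics/e9.png

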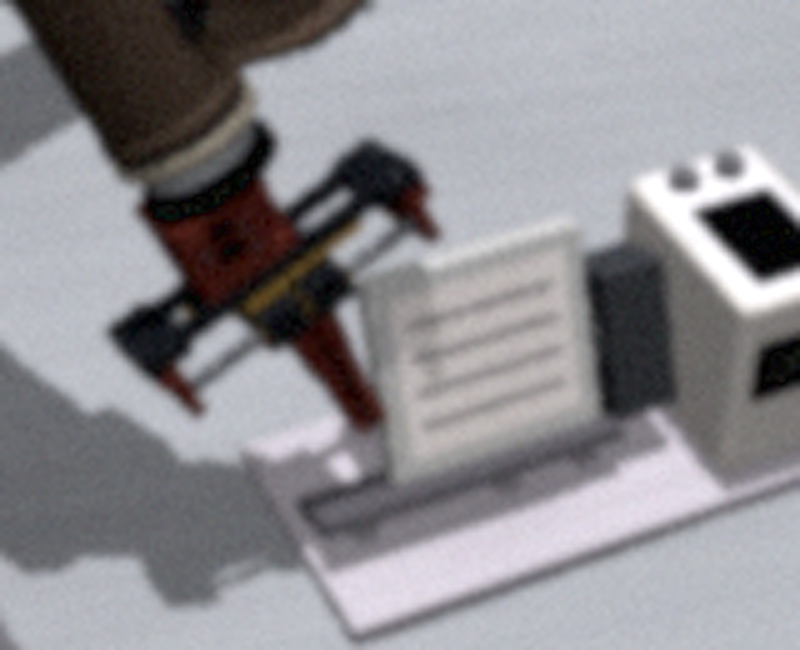

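Call:
move_arm(deltas=[[[-0.05, 0.2, 0, 0, 0, 0, 0], [-0.02, 0.1, 0, 0, 0, 0, 0], [0, 0, 0, 0, 0, 0, 0]]])

```text
time_s: 15.73
position: [0.5266, -0.082, 0.234]
eef_rot: [[-0.332, 0.915, 0.231], [0.881, 0.214, 0.422], [0.336, 0.343, -0.877]]
ft_force: [0.8, -8.0, 1.8]
opening: 0.007
```

Call:
move_arm(deltas=[[[-0.02, 0.1, 0, 0, 0, 0, 0], [0, 0, 0, 0, 0, 0, 0]]])

```text
time_s: 15.9
position: [0.5266, -0.0813, 0.2341]
eef_rot: [[-0.332, 0.915, 0.231], [0.881, 0.214, 0.421], [0.336, 0.343, -0.877]]
ft_force: [-0.7, -8.4, 2.9]
opening: 0.004
```

Call:
move_arm(deltas=[[[-0.02, 0.1, 0, 0, 0, 0, 0], [0, 0, 0, 0, 0, 0, 0]]])

```text
time_s: 16.07
position: [0.5264, -0.0805, 0.2341]
eef_rot: [[-0.332, 0.915, 0.231], [0.882, 0.213, 0.421], [0.336, 0.343, -0.877]]
ft_force: [0.0, -9.5, 3.8]
opening: 0.004
```

Call:
move_arm(deltas=[[[-0.02, 0.1, 0, 0, 0, 0, 0], [0, 0, 0, 0, 0, 0, 0]]])

```text
time_s: 16.23
position: [0.5263, -0.0801, 0.2341]
eef_rot: [[-0.331, 0.915, 0.232], [0.882, 0.213, 0.42], [0.335, 0.343, -0.877]]
ft_force: [-0.3, -11.5, 5.8]
opening: 0.002
```

Call:
move_arm(deltas=[[[-0.02, 0.1, 0, 0, 0, 0, 0], [0, 0, 0, 0, 0, 0, 0]]])

```text
time_s: 16.4
position: [0.5263, -0.0799, 0.2342]
eef_rot: [[-0.33, 0.915, 0.232], [0.883, 0.212, 0.419], [0.334, 0.343, -0.878]]
ft_force: [-0.5, -16.4, 7.6]
opening: 0.008
```

```bash
python3 look.py scene 240 150 160 130 5 f1.png; python3 push.py 8 -65 46; python3 look.py top 260 210 110 85 7 f2.png
```

```text
16.45 [ 0.5263 -0.0799  0.2342] [[-0.33, 0.915, 0.232], [0.883, 0.212, 0.419], [0.334, 0.343, -0.878]] [ 55.7  41.8 -59.1 114.5  16.6  30.3 101.2] [ -1.3 -14.8   7.1]
target [ 0.528  -0.0865  0.2351] edge now [  8.1 -58.8  44.9]
d cm [ 0.17 -0.66  0.09] rv [0.002 0.002 0.005] ft [ -1.3 -14.8   7.1] t 16.45 j [ 55.7  41.8 -59.1 114.5  16.6  30.3 101.2]
16.5 [ 0.5263 -0.0799  0.2342] [[-0.33, 0.915, 0.232], [0.883, 0.212, 0.419], [0.334, 0.343, -0.878]] [ 55.7  41.8 -59.1 114.5  16.6  30.3 101.2] [ -1.5 -16.1   7.1]
```

View pics/f1.png

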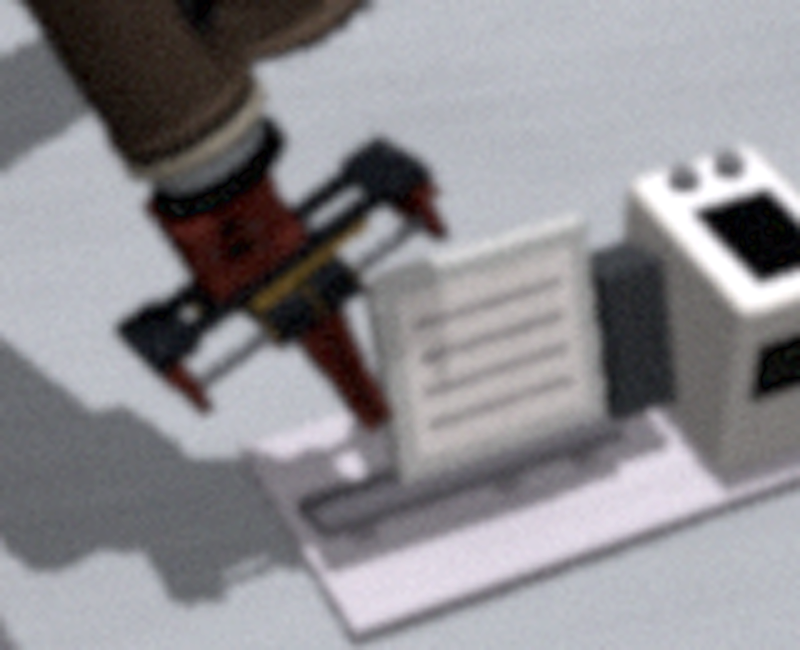

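View pics/f2.png

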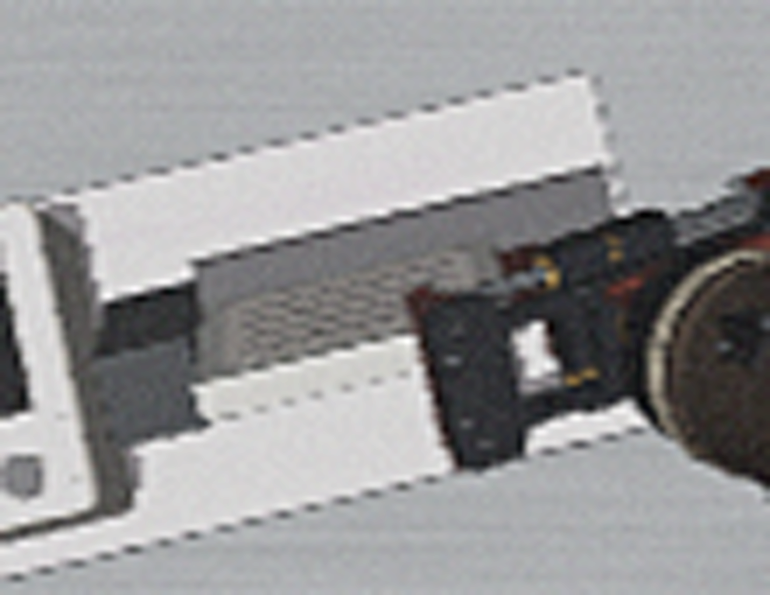

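```bash
python3 - <<'E'
from plan import *; from fit import proj
for y in (-32,-4,0):
    for n in ("scene","top"):
        q=[proj(n,O+RC@(np.array(c)/1000))[0].round(1).tolist() for c in ((16,y-65,120),(16,y-65,0),(16,y+65,120),(16,y+65,0),(0,y+65,120))]; 
        print(y,n,q)
print([((u-240)*5,(v-150)*5) for u,v in [proj("scene",O+RC@(np.array(c)/1000))[0] for c in ((16,-65,0),(16,65,120),(16,65,0))]])
o=manip.get_obs();print(o["time_s"],o["ft_force"],o["position"],o["moment"])
E
```

```text
-32 scene [[302.1, 209.8], [308.9, 249.8], [345.6, 196.5], [350.4, 235.8], [342.9, 194.9]]
-32 top [[343.5, 250.9], [339.6, 240.6], [297.9, 261.9], [297.9, 250.6], [299.3, 267.3]]
-4 scene [[311.7, 206.8], [318.1, 246.7], [354.6, 193.7], [359.1, 232.9], [351.8, 192.2]]
-4 top [[333.7, 253.3], [330.6, 242.8], [288.0, 264.3], [288.9, 252.8], [289.4, 269.6]]
0 scene [[313.1, 206.4], [319.4, 246.3], [355.8, 193.3], [360.3, 232.5], [353.0, 191.8]]
0 top [[332.3, 253.6], [329.4, 243.1], [286.6, 264.6], [287.7, 253.1], [288.0, 270.0]]
[(np.float64(397.03099337328354), np.float64(481.46199709276243)), (np.float64(579.2363534449635), np.float64(216.53583462324733)), (np.float64(601.3516580416499), np.float64(412.36442754200993))]
16.5 [ -1.5455547  -16.1458683    7.10341566] [ 0.5262856  -0.07986487  0.23418949] [-2.63817477 -0.04344767 -0.68291023]
```

Call:
move_arm(deltas=[[[0, 0, 0, 0, 0, 0, 0], [0, 0, 0, 0, 0, 0, 0], [0, 0, 0, 0, 0, 0, 0], [0, 0, 0, 0, 0, 0, 0], [0, 0, 0, 0, 0, 0, 0]]])

```text
time_s: 16.92
position: [0.5263, -0.0799, 0.2342]
eef_rot: [[-0.33, 0.915, 0.232], [0.883, 0.212, 0.419], [0.334, 0.343, -0.878]]
ft_force: [-1.8, -15.4, 7.6]
opening: 0.005
```

```bash
python3 look.py top 0 0 640 480 1 g1.png; python3 look.py scene 240 150 160 130 5 g2.png
```

```text
16.9667 [ 0.5263 -0.0799  0.2342] [[-0.33, 0.915, 0.232], [0.883, 0.212, 0.419], [0.334, 0.343, -0.878]] [ 55.7  41.8 -59.1 114.5  16.6  30.3 101.2] [ -1.7 -16.3   7. ]
17.0167 [ 0.5263 -0.0799  0.2342] [[-0.33, 0.915, 0.232], [0.883, 0.212, 0.419], [0.334, 0.343, -0.878]] [ 55.7  41.8 -59.1 114.5  16.6  30.3 101.2] [ -2.2 -15.2   7.5]
```

View pics/g1.png

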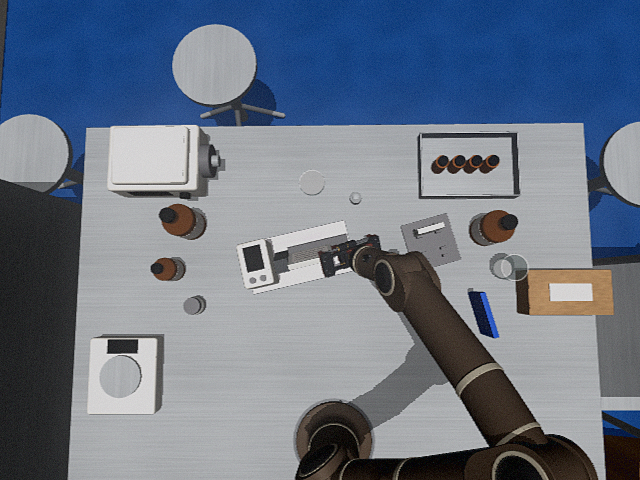

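View pics/g2.png

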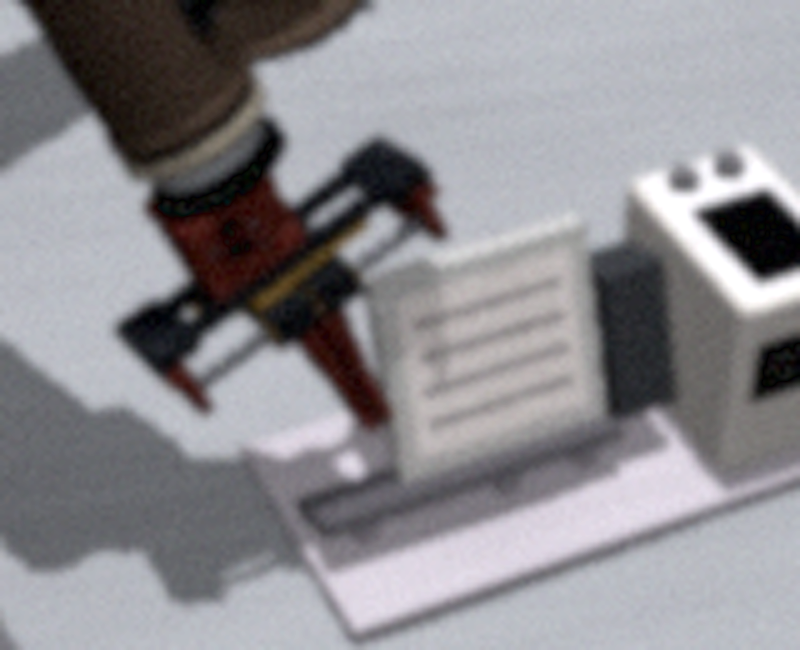

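The push is holding steady at about 15.5 N. The cassette's side is at the block (scene about (356,195)–(361,233)), and the other items are where they were. I'm handing the job in.

```bash
python3 - <<'E'
from bench import job
print(job.sign_off())
E
```

```text
the job is handed in; nothing more can be done
None
```

The larger white cassette is leaning in the tester's cradle with its side against the stop block. The arm was still pressing it there when I handed the job in at about 17 s.

**What I did:** I lifted the cassette out of the rack, tilted it 20° and lowered it until it touched the ledge. Setting it on the ledge peaked at about 27 N. I then eased it back against the backrest, let go and withdrew. With the gripper closed and turned a quarter turn, I pushed the free side along the ledge through the spring.

**Last checks:**
- **Push:** the force rose steadily to about 9.5 N, as the spring should. Over the last 2 mm commanded the tool moved only about 0.6 mm and the force went to about 16 N. It then held at 15–16 N along the ledge with no drift for about 0.6 s. I took the stall as the stop contact.
- **Position:** the visible cassette corners were within about 2 px of where they should be at the seat.
- **Other items:** the bottles, small cassette and other things look unmoved. The teal slab was hidden under the arm in the last top view, so I could not check it there.

**What disagreed:**
- The two cameras differed by about 1 px (2–3 mm) in the pose fits.
- The closed fingertip touched the cassette a few millimetres later than I had assumed. I relied on the force readings for the final seating.
- The push also bears down on the ledge with about 7 N, through friction at the finger.

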